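# Make up a row of three sealed pots and latch the keeper arm

### The job

Make the row in the steel pot rack up to exactly three of the white sealed pots: one is already in it, so slide two more of those standing on the bench in through its open mouth, without lifting them, until the row is pushed up tight against the end stop, gently so that no pot is squeezed hard. Then swing the rack's keeper arm shut across the mouth, behind the third pot, until it snaps past its catch and is fully home. Leave the fourth pot, the cardboard core, the yellow cap and the pen where they are.

Things in the scene. Friction and masses are not known exactly. Their poses are not given: they have to be found in the camera images.
- rack: Pot rack fixed to the bench: bottomless channel of steel sheet (pots slide on the bench itself), clear width 66 mm, walls 5 mm thick, 30 mm high. Origin: on the bench, middle of the mouth; x runs into the rack, y to the left looking in, z up. End stop's inner face at x = 201 mm, so a tight row of three has its centres at x = 171, 111, 51 mm. Walls flare over x = -28 to 0 mm to 90 mm.
- keeper (a joint): Angle of the keeper arm about its upright hinge, rad. 0: shut, square across the mouth, against its stop. Grows as it opens: at 1.57 it points straight out of the mouth (rack -x), beyond that to the rack's left. Starts open at 2.45 to 2.8. Light friction, stays where left; a sprung catch resists from 0.15 to 0.08 rad (about 5 N at the pin), past that it snaps home.
- keeper_hinge (a point): On the keeper's hinge axis at half the arm's height: rack x = 10, y = 49 mm, 39 mm above the bench. The arm is a 10 x 10 mm steel bar, 92 mm long from the axis, 34 to 44 mm above the bench: it passes over the rack's walls but strikes a pot: keep its sweep free. Catch housing on the right wall: rack x = -5 to 11, y = -44 to -60 mm, 46 mm high.
- keeper_pin (a point): Middle of the upright black pin on the keeper arm, to push it by: 12 mm diameter, from 44 to 74 mm above the bench, 68 mm from the hinge axis. Shut, the arm's inner face is at rack x = 15 mm, 6 mm behind a tight row of three.
- pot_1: Sealed white plastic sauce pot with a flat grey lid, standing upright: 60 mm diameter over the lid, 46 mm high, about 0.11 kg. All four are alike. Origin: middle of the underside. This one is in the rack already, loose somewhere along the channel.
- pot_2: Sealed white plastic sauce pot with a flat grey lid, standing upright: 60 mm diameter over the lid, 46 mm high, about 0.11 kg. All four are alike. Origin: middle of the underside. On the bench in front of the rack.
- pot_3: Sealed white plastic sauce pot with a flat grey lid, standing upright: 60 mm diameter over the lid, 46 mm high, about 0.11 kg. All four are alike. Origin: middle of the underside. On the bench in front of the rack.
- pot_4: Sealed white plastic sauce pot with a flat grey lid, standing upright: 60 mm diameter over the lid, 46 mm high, about 0.11 kg. All four are alike. Origin: middle of the underside. On the bench in front of the rack. Pots 2, 3 and 4 change places: two stand in front of the mouth (up to 0.25 m off), one farther right on the narrow strip before the machine (the natural one to leave).
- core: Empty cardboard tube, bystander: 44 mm diameter, 48 mm high, not one of the pots. Origin: middle of the underside.
- pen: Blue pen lying flat, bystander: 145 mm long, 12 mm thick. Origin: middle of the underside.
- cap: Loose yellow bottle cap, bystander: 29 mm diameter, 17 mm high, on the strip of bench before the labelling machine, which stands to the right of the rack, up to 0.51 m high. Origin: middle of the underside.

How it is judged (in metres and radians):
On the way, in this order (a step that is already met when the one before it is completed fails the run):
1. exactly three pots stand in the rack in a tight row against the end stop, the fourth untouched (((x of pot_1 in the frame of rack between 0.046 and 0.177 m and y of pot_1 in the frame of rack between -0.01 and 0.01 m and angle between each of pot_1, pot_3, pot_4's own z axis and vertical below 0.1 rad and distance of pot_2 from where it was at the start of the episode below 0.03 m and x of pot_3 in the frame of rack between 0.046 and 0.177 m and y of pot_3 in the frame of rack between -0.01 and 0.01 m and x of pot_4 in the frame of rack between 0.046 and 0.177 m and y of pot_4 in the frame of rack between -0.01 and 0.01 m) or (x of pot_1 in the frame of rack between 0.046 and 0.177 m and y of pot_1 in the frame of rack between -0.01 and 0.01 m and angle between each of pot_1, pot_2, pot_4's own z axis and vertical below 0.1 rad and x of pot_2 in the frame of rack between 0.046 and 0.177 m and y of pot_2 in the frame of rack between -0.01 and 0.01 m and distance of pot_3 from where it was at the start of the episode below 0.03 m and x of pot_4 in the frame of rack between 0.046 and 0.177 m and y of pot_4 in the frame of rack between -0.01 and 0.01 m) or (x of pot_1 in the frame of rack between 0.046 and 0.177 m and y of pot_1 in the frame of rack between -0.01 and 0.01 m and angle between each of pot_1, pot_2, pot_3's own z axis and vertical below 0.1 rad and x of pot_2 in the frame of rack between 0.046 and 0.177 m and y of pot_2 in the frame of rack between -0.01 and 0.01 m and x of pot_3 in the frame of rack between 0.046 and 0.177 m and y of pot_3 in the frame of rack between -0.01 and 0.01 m and distance of pot_4 from where it was at the start of the episode below 0.03 m))), for 0.2 s.
2. the keeper arm is shut past its catch (value of joint keeper below 0.05 rad), for 0.2 s.
At the end, for the whole second after the job is handed in: Three pots stand flat in the channel in a row against the end stop, the outermost centre within 5 mm of its place in a tight row; the remaining pot is within 30 mm of its start; the keeper arm is within 0.05 rad of fully shut; all at rest (((x of pot_1 in the frame of rack between 0.046 and 0.177 m and y of pot_1 in the frame of rack between -0.01 and 0.01 m and angle between each of pot_1, pot_3, pot_4's own z axis and vertical below 0.1 rad and distance of pot_2 from where it was at the start of the episode below 0.03 m and x of pot_3 in the frame of rack between 0.046 and 0.177 m and y of pot_3 in the frame of rack between -0.01 and 0.01 m and x of pot_4 in the frame of rack between 0.046 and 0.177 m and y of pot_4 in the frame of rack between -0.01 and 0.01 m) or (x of pot_1 in the frame of rack between 0.046 and 0.177 m and y of pot_1 in the frame of rack between -0.01 and 0.01 m and angle between each of pot_1, pot_2, pot_4's own z axis and vertical below 0.1 rad and x of pot_2 in the frame of rack between 0.046 and 0.177 m and y of pot_2 in the frame of rack between -0.01 and 0.01 m and distance of pot_3 from where it was at the start of the episode below 0.03 m and x of pot_4 in the frame of rack between 0.046 and 0.177 m and y of pot_4 in the frame of rack between -0.01 and 0.01 m) or (x of pot_1 in the frame of rack between 0.046 and 0.177 m and y of pot_1 in the frame of rack between -0.01 and 0.01 m and angle between each of pot_1, pot_2, pot_3's own z axis and vertical below 0.1 rad and x of pot_2 in the frame of rack between 0.046 and 0.177 m and y of pot_2 in the frame of rack between -0.01 and 0.01 m and x of pot_3 in the frame of rack between 0.046 and 0.177 m and y of pot_3 in the frame of rack between -0.01 and 0.01 m and distance of pot_4 from where it was at the start of the episode below 0.03 m)) and value of joint keeper below 0.05 rad and linear speed of each of pot_1, pot_2, pot_3, pot_4 below 0.02 m/s); the robot touches nothing.
It fails at once if a pot is lifted more than 20 mm off the bench (height (world z) of any of pot_1, pot_2, pot_3, pot_4 above 0.02 m).
It fails at once if a pot is pushed or squeezed with more than 30 N (contact force between the fingers and pot_1 above 30 N or contact force between the fingers and pot_2 above 30 N or contact force between the fingers and pot_3 above 30 N or contact force between the fingers and pot_4 above 30 N).
It fails at once if the cardboard core, the cap or the pen is moved more than 30 mm (distance of any of core, cap, pen from where it was at the start of the episode above 0.03 m).
It also fails if it takes over 72 s, if anything falls off the work surface, if the arm or the gripper's body presses on something with over 40 N, if the wrist force passes 120 N, or if a joint passes its speed limit or range.

### The arm

A 7-joint arm with a two-finger parallel gripper is mounted at the origin on a cart in front of the work surface, level with it; the furniture and walls round the work are solid. World frame = base frame: x ahead of the robot, y to its left, z up, the work surface at z = 0. Lengths are in mm, angles in rad, forces in N, time in s.
With the tool pointing down it reaches from about 350 to 900 mm from the base axis. Payload 19.9 kg.
Tool frame: the origin (TCP) lies at the very end of the fingers, on their centre line; the grasp point (between the pads) lies 19 mm behind it; x points along the fingers, y is the direction in which the jaws open and shut, and the axes are right-handed (so a half turn about x gives the same grasp; the last joint's range is limited). The gripper opens to 94 mm and grips with 3 to 60 N. Pads are 16 mm wide; open, the fingers measure 119 mm over their backs; the gripper's body (75 mm by 177 mm) begins 78 mm behind the grasp point.
Start: joints at [-1.31, 0.417, -0.01, 1.614, 0.005, 1.111, -0.053], TCP at [185.764, 596.733, 205.425] pointing down, gripper open.
Joint ranges: [-2.81, 2.81], [-0.39, 2.02], [-1.27, 1.25], [0.06, 2.57], [-1.19, 4.33], [0.19, 2], [-2.82, 2.82]. Speed limits (rad/s): [1.89, 1.89, 2.39, 2.39, 3.01, 3.01, 3.01].

### API

Orientations are given as [roll, pitch, yaw] about the fixed x, y, z axes, in that order (R = Rz(yaw) Ry(pitch) Rx(roll)).
In Python, from workcell import manip gives the robot as it stands.
- The arm moves only by the tool jog_arm, never from a script. Its argument "targets" is one flat list of numbers, 7 for each row, row after row: the shift along the tool's x, y, z in units of 25 cm (1.0 is 25 cm), then the turn, a rotation vector about the tool's x, y, z in units of 360 degrees (1.0 is 360 degrees), then the closure, from 0 (fully open) to 1 (shut). In form: [tx, ty, tz, ax, ay, az, claw, tx, ty, tz, ax, ay, az, claw, ...]. A call has 1 to 20 rows; each row is the pose to reach, as a shift and turn from the pose measured when the call began, along the tool's axes at that moment, turning the shorter way round; what a row does not reach only later rows make up. A row lasts 1/10 s, in which the tool goes at most 50 mm and 8.59 degrees, less where a joint would pass 70% of its speed; a pose out of reach is approached as far as the arm can. A call with a number of a shift or a turn outside -1 to 1 is refused whole. A call with a gripper value outside its range is refused whole. The fingers move at their own pace and stop on an object; the grip force is fixed at half the most. Time passes only in rows, so rows that repeat a pose let the fingers close. It gives the time, the measured TCP pose, the force and the opening at its end, in the units of the state.
- manip.read_state(): the state, without advancing time (a new reading comes with each control period).
- manip.camera(name): name is "scene" or "side" or "wrist"; returns a dict with "pixels" (400x640x3 uint8, red, green, blue), "fx", "fy", "cx", "cy" (pixels), "R" (3x3) and "t" (3): a world point X has camera coordinates R X + t; the wrist camera has in their place "hand_eye" (4x4, takes a point from camera to tool coordinates, whose origin is the TCP and whose axes are the tool frame's). Camera axes: x right, y down, z forward; pixel columns grow to the right and rows downward; lengths in mm; the calibration is good to about 2 mm. A picture is of the moment at which its call begins: read the wrist's pose just before it. There is no depth.
- manip.finish_job(): hands the job in, once; it reports no verdict.
The state is a dict: "time": time; "qpos": joint angles; "dq": joint speeds; "tau": joint torques, N m; "eef_pos": TCP position; "tcp_rot": TCP orientation; "wrist_force": force on the tool from outside, world axes, zero at the start; "ft_torque": the same for the moment, N m; "finger_gap": opening from 0.0 (shut) to 1.0 (fully open).
Only numpy, scipy, OpenCV 4.12 (cv2) and the standard library are available. Lean on these libraries where they do the work, as an engineer would, in place of code of your own. Each camera call takes 0.05 s, during which the arm holds its last target.

## Working session

There is one attempt and no reset: what is moved stays moved. The work goes in short steps, Python scripts to look and compute and a tool call to move; the robot and the scene stay as the last step left them, time stands still between calls to the robot, and variables do not carry over. Pictures are saved under pics/ and viewed, and the job is handed in when it is done.

Besides the shell and the picture viewer there is one more tool, called after ">>>" as a command line: name --argument value ..., lists and objects as JSON in quotes. jog_arm: Moves the arm, as the interface text tells. Shifts and turns lie within -1 to 1; 1 stands for 25 cm of shift or 360 degrees of turn. Its arguments: {"type":"object","properties":{"targets":{"type":"array","items":{"type":"number"}}},"required":["targets"]}

```bash
mkdir -p pics; python3 - <<'E'
from workcell import manip
import cv2, json, numpy as np
print(manip.read_state())
for n in ["scene","side","wrist"]:
    c=manip.camera(n)
    cv2.imwrite(f"pics/{n}0.png",c["pixels"][:,:,::-1])
    print(n,{k:(np.array(v).tolist()) for k,v in c.items() if k!="pixels"})
    np.save(f"pics/{n}0.npy",{k:v for k,v in c.items()},allow_pickle=True)
E
```

```text
{'time': 0.0, 'qpos': array([-1.31051642,  0.41795987, -0.01031043,  1.61418726,  0.0046785 ,
        1.11065882, -0.05301167]), 'dq': array([ 0.00072439,  0.00010411, -0.00051905,  0.00126127, -0.00034055,
        0.00038326, -0.00041955]), 'tau': array([ 4.12077388e-04, -8.51286006e+01,  6.38646204e-01, -4.25989723e+01,
       -4.88875690e-02,  1.87611615e-02,  1.62979968e-04]), 'eef_pos': array([185.65339817, 596.39887141, 204.82853436]), 'tcp_rot': array([-1.51399573,  1.56960709, -1.81578177]), 'wrist_force': array([-0.59349836, -0.24474202,  0.2182146 ]), 'ft_torque': array([ 0.03003069, -0.00750365,  0.04021169]), 'finger_gap': 0.998751125963287}
scene {'fx': 451.0035031233448, 'fy': 451.0035031233448, 'cx': 325.22633888243263, 'cy': 207.44597047161218, 'R': [[-0.6541853074035228, -0.7560520106958373, -0.020662543409268718], [-0.28283372168880605, 0.2698806978960047, -0.9204181086760649], [0.7014603833809984, -0.5962799393120204, -0.3903889912907838]], 't': [525.4961632355831, 161.6107628231707, 1081.278516789923]}
side {'fx': 496.3263560743779, 'fy': 496.3263560743779, 'cx': 319.582770803525, 'cy': 196.69001272582807, 'R': [[0.6686513363099303, -0.7431788088573069, 0.02430326143500468], [-0.3467363436143733, -0.34054490395559744, -0.8739582807015494], [0.6577836258739492, 0.5759465482623425, -0.48539290793831513]], 't': [-193.05146016216125, 312.88963433121626, 924.7163922751846]}
wrist {'fx': 319.3051455087143, 'fy': 319.3051455087143, 'cx': 327.1265067677101, 'cy': 196.3152229398679, 'hand_eye': [[-0.0006762627363776003, -0.23180801898329775, 0.9727613196482208, -179.60662456503695], [0.9999997710856565, -0.00017845691656591782, 0.0006526727825668982, 0.15754426868908045], [2.230120088803676e-05, 0.972761538347485, 0.23180808660288024, -66.69309079308702], [0.0, 0.0, 0.0, 1.0]]}
```

View pics/scene0.png

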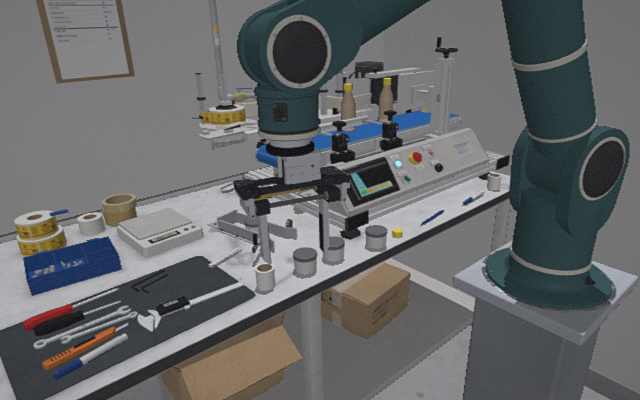

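View pics/side0.png

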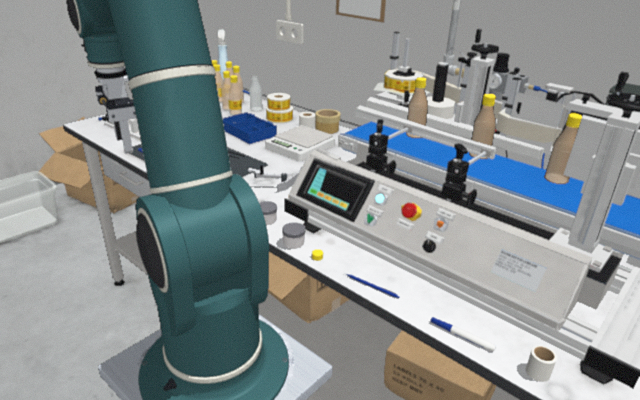

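View pics/wrist0.png

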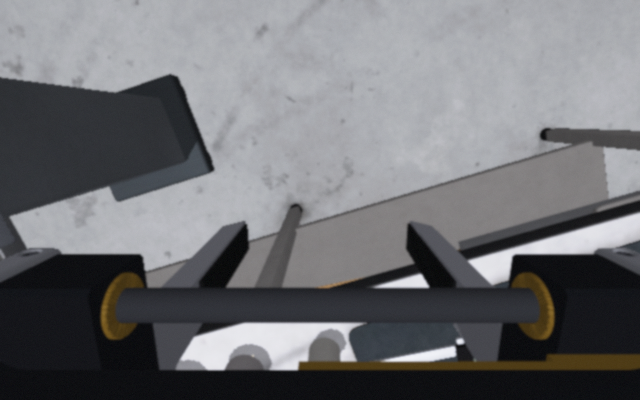

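```bash
cat > h.py <<'E'
import numpy as np, cv2
from scipy.spatial.transform import Rotation as Ro
from workcell import manip
def load(f): return np.load(f,allow_pickle=True).item()
def ray(c,u,v,z=0.,R=None,t=None):
    R=c["R"] if R is None else R; t=c["t"] if t is None else t
    d=np.array([(u-c["cx"])/c["fx"],(v-c["cy"])/c["fy"],1.])
    R=np.array(R);o=-R.T@np.array(t); w=R.T@d
    return o+w*(z-o[2])/w[2]
def proj(c,X,R=None,t=None):
    R=c["R"] if R is None else R; t=c["t"] if t is None else t
    p=np.array(R)@np.array(X,float)+np.array(t)
    return np.array([c["fx"]*p[0]/p[2]+c["cx"],c["fy"]*p[1]/p[2]+c["cy"]])
def wristRt(c,s):
    # world->cam
    T=np.eye(4);T[:3,:3]=Ro.from_euler("xyz",s["tcp_rot"]).as_matrix();T[:3,3]=s["eef_pos"]
    M=np.linalg.inv(T@np.array(c["hand_eye"]))
    return M[:3,:3],M[:3,3]
def snap(n,tag):
    s=manip.read_state()
    c=manip.camera(n); c=dict(c)
    if n=="wrist": c["R"],c["t"]=wristRt(c,s)
    c["state"]=s
    cv2.imwrite(f"pics/{tag}.png",c["pixels"][:,:,::-1]); np.save(f"pics/{tag}.npy",c,allow_pickle=True)
    return c
def crop(tag,x0,y0,x1,y1,k,out):
    c=load(f"pics/{tag}.npy"); im=c["pixels"][y0:y1,x0:x1,::-1]
    cv2.imwrite(f"pics/{out}.png",cv2.resize(np.ascontiguousarray(im),None,fx=k,fy=k,interpolation=cv2.INTER_CUBIC))
def rot(): return Ro.from_euler("xyz",manip.read_state()["tcp_rot"]).as_matrix()
E
python3 - <<'E'
from h import *
crop("scene0",200,180,410,300,3.8,"sc0c")
crop("side0",220,160,420,300,4,"sd0c")
print(rot().round(3))
c=load("pics/scene0.npy")
for u,v in [(305,256),(334,245),(376,232),(397,233),(264,270)]: print(ray(c,u,v,46))
E
```

```text
[[-0.     0.297  0.955]
 [-0.001  0.955 -0.297]
 [-1.    -0.001  0.   ]]
[398.98174864 413.61643064  46.        ]
[393.37737208 323.93015919  46.        ]
[371.90065357 191.8601002   46.        ]
[329.55378609 155.70936519  46.        ]
[411.90181731 524.08788879  46.        ]
```

View pics/sc0c.png

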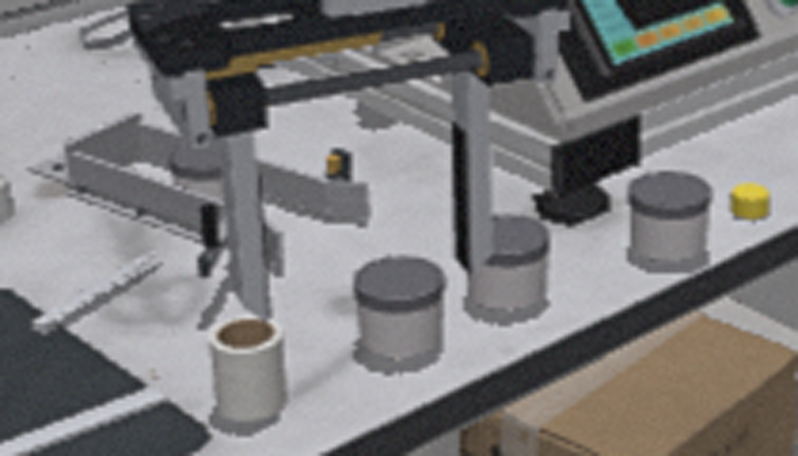

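View pics/sd0c.png

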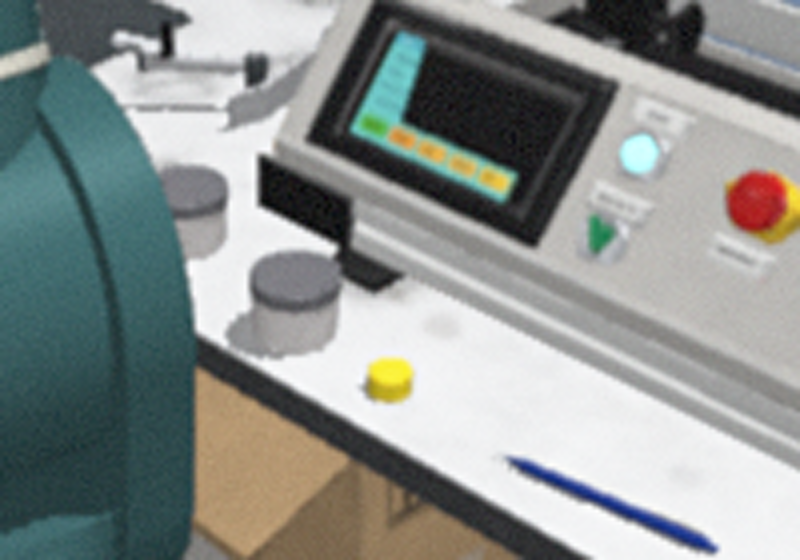

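```bash
python3 - <<'E'
from h import *
c=load("pics/scene0.npy")
def C(x,y,z): print((x,y),ray(c,200+x/3.8,180+y/3.8,z).round(0))
for p in [(68,150,30),(138,120,30),(280,237,30),(366,190,30),(209,208,74),(340,152,46),(200,160,46)]: C(*p)
print("pots");[C(*p) for p in [(400,283,46),(510,240,46),(670,193,46),(750,190,17),(248,335,48)]]
print("machine foot");[C(*p) for p in [(540,200,0),(570,130,0),(480,150,0)]]
print("table edge");[C(*p) for p in [(350,450,0),(798,240,0)]]
E
```

```text
(68, 150) [774. 448.  30.]
(138, 120) [788. 377.  30.]
(280, 237) [537. 411.  30.]
(366, 190) [556. 321.  30.]
(209, 208) [532. 469.  74.]
(340, 152) [595. 315.  46.]
(200, 160) [656. 400.  46.]
pots
(400, 283) [405. 408.  46.]
(510, 240) [401. 317.  46.]
(670, 193) [376. 186.  46.]
(750, 190) [379.  95.  17.]
(248, 335) [414. 519.  48.]
machine foot
(540, 200) [500. 197.   0.]
(570, 130) [580.  89.   0.]
(480, 150) [602. 170.   0.]
table edge
(350, 450) [332. 506.   0.]
(798, 240) [323. 106.   0.]
```

```bash
cat >> h.py <<'E'
def down(yaw): # tool x down, tool y at world yaw (rad)
    y=np.array([np.cos(yaw),np.sin(yaw),0]);x=np.array([0,0,-1.]);return np.c_[x,y,np.cross(x,y)]
def rel(pos,yaw,claw=None,s=None,nd=4):
    s=s or manip.read_state()
    R0=Ro.from_euler("xyz",s["tcp_rot"]).as_matrix()
    d=R0.T@(np.array(pos)-s["eef_pos"])/250
    rv=Ro.from_matrix(R0.T@down(yaw)).as_rotvec()/(2*np.pi)
    return np.r_[d,rv].round(nd).tolist()
E
python3 - <<'E'
from h import *
print(rel((515,360,300),np.radians(-79)))
print(rel((350,480,300),np.radians(0)))
E
```

```text
[-0.3795, -0.5121, 1.539, 0.4214, 0.0002, 0.0]
[-0.3798, -0.2499, 0.7662, 0.202, 0.0001, 0.0001]
```

>>> jog_arm --targets '[-0.38, -0.33, 0.98, 0.28, 0, 0, 0.3, -0.38, -0.33, 0.98, 0.28, 0, 0, 0.3, -0.38, -0.33, 0.98, 0.28, 0, 0, 0.3, -0.38, -0.33, 0.98, 0.28, 0, 0, 0.3, -0.38, -0.33, 0.98, 0.28, 0, 0, 0.3, -0.38, -0.33, 0.98, 0.28, 0, 0, 0.3, -0.38, -0.33, 0.98, 0.28, 0, 0, 0.3, -0.38, -0.33, 0.98, 0.28, 0, 0, 0.3, -0.38, -0.33, 0.98, 0.28, 0, 0, 0.3, -0.38, -0.33, 0.98, 0.28, 0, 0, 0.3, -0.38, -0.33, 0.98, 0.28, 0, 0, 0.3, -0.38, -0.33, 0.98, 0.28, 0, 0, 0.3]'

```text
time: 1.35
eef_pos: [395.0, 444.9, 299.8]
tcp_rot: [0.162, 1.569, -1.905]
wrist_force: [-0.2, 0.8, 0.1]
finger_gap: 0.698
```

```bash
python3 - <<'E'
from h import *
s=manip.read_state();print(s["time"],s["eef_pos"],s["qpos"].round(2))
print(rel((515,360,300),np.radians(-79)))
E
```

```text
1.35 [395.01588696 444.89767478 299.83858223] [-1.2   0.31  0.38  1.58 -0.12  1.28 -1.29]
[-0.0004, 0.5837, 0.0701, 0.1404, 0.0002, -0.0001]
```

>>> jog_arm --targets '[0, 0.58, 0.07, 0.14, 0, 0, 0.7, 0, 0.58, 0.07, 0.14, 0, 0, 0.7, 0, 0.58, 0.07, 0.14, 0, 0, 0.7, 0, 0.58, 0.07, 0.14, 0, 0, 0.7, 0, 0.58, 0.07, 0.14, 0, 0, 0.7, 0, 0.58, 0.07, 0.14, 0, 0, 0.7, 0, 0.58, 0.07, 0.14, 0, 0, 0.7, 0, 0.58, 0.07, 0.14, 0, 0, 0.7]'

```text
time: 2.15
eef_pos: [514.0, 360.6, 299.7]
tcp_rot: [0.977, 1.569, -1.966]
wrist_force: [-0.4, -0.1, 0.0]
finger_gap: 0.302
```

```bash
python3 - <<'E'
from h import *
s=manip.read_state();print(s["time"],s["eef_pos"],s["qpos"].round(2),s["dq"].round(3).max())
snap("wrist","w1"); snap("scene","s1")
crop("w1",0,0,640,300,1.25,"w1c")
crop("s1",200,180,410,300,3.8,"s1c")
E
```

```text
2.15 [513.97854517 360.6057213  299.72984748] [-1.1   0.4   0.6   1.5  -0.23  1.31 -1.85] 0.005
```

View pics/w1c.png

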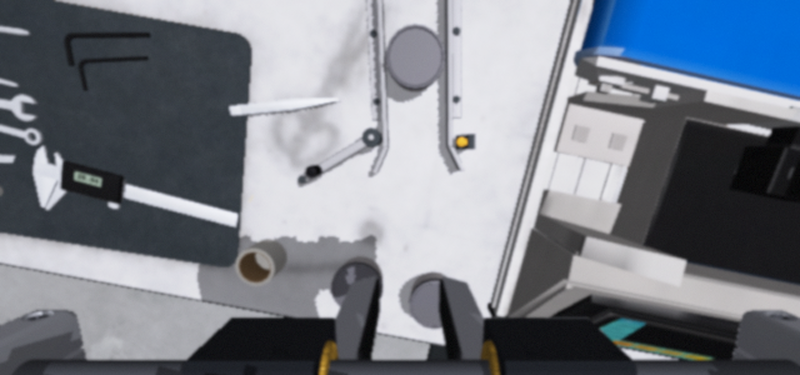

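View pics/s1c.png

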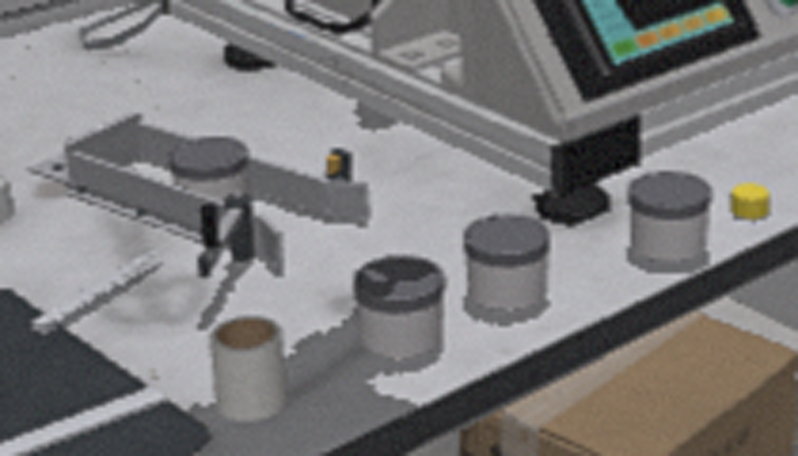

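```bash
python3 - <<'E'
from h import *
crop("w1",230,0,400,150,4.7,"w1r")
crop("w1",180,170,400,280,3.6,"w1p")
E
```

```text
(no output)
```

View pics/w1r.png

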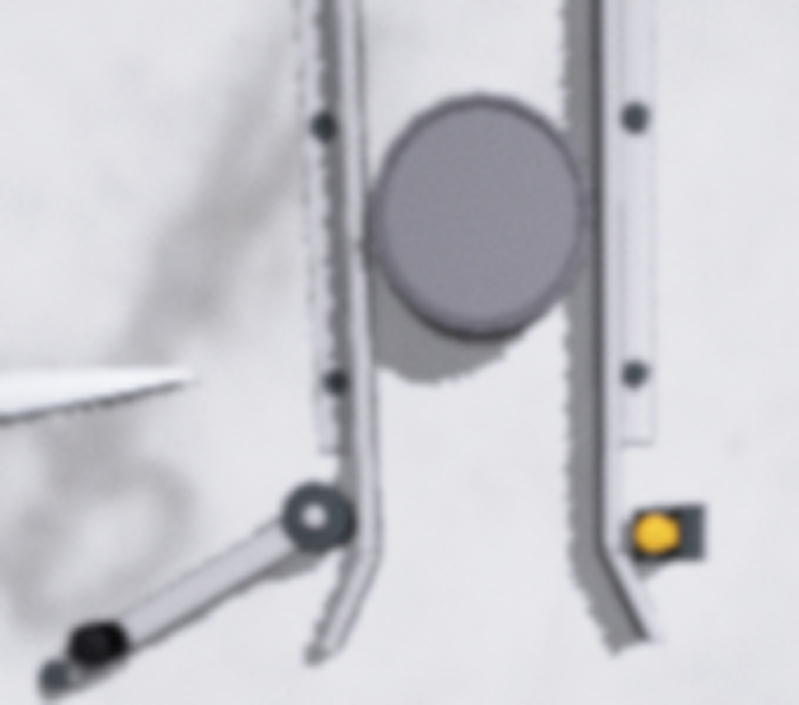

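View pics/w1p.png

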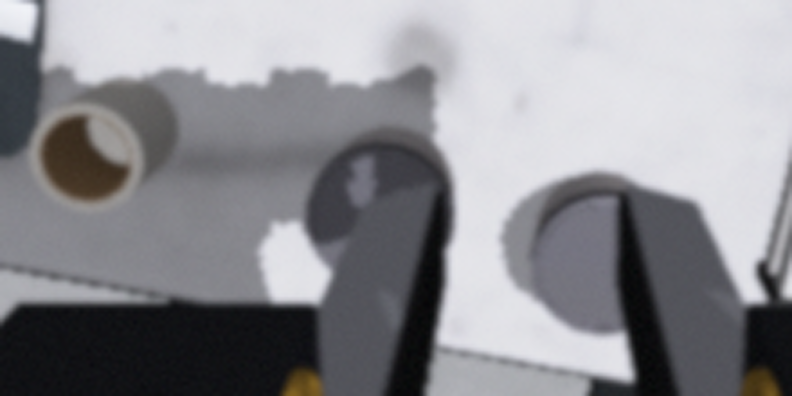

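```bash
python3 - <<'E'
from h import *
c=load("pics/w1.npy")
f=lambda x,y,z:ray(c,230+x/4.7,y/4.7,z)
g=lambda x,y,z:ray(c,180+x/3.6,170+y/3.6,z)
pts=dict(Lk=f(380,548,0),Rk=f(598,548,0),L0=f(358,5,0),R0=f(596,5,0),hinge=f(318,515,48),pin=f(98,638,74),pot1=f(478,213,46),catch=f(656,532,46),flareL=f(325,650,30),flareR=f(655,635,30))
for k,v in pts.items(): print(k,v.round(1))
print("w",np.linalg.norm(pts["Lk"]-pts["Rk"]),np.linalg.norm(pts["L0"]-pts["R0"]))
m0=(pts["Lk"]+pts["Rk"])/2; m1=(pts["L0"]+pts["R0"])/2
d=m1-m0; yaw=np.arctan2(d[1],d[0]); print("yaw",np.degrees(yaw))
for a,b in(("Lk","L0"),("Rk","R0")): d=pts[b]-pts[a];print(np.degrees(np.arctan2(d[1],d[0])))
def rk(p): d=np.array(p)-m0; return np.array([d[0]*np.cos(yaw)+d[1]*np.sin(yaw),-d[0]*np.sin(yaw)+d[1]*np.cos(yaw)])
pts.update(B=g(380,205,46),A=g(605,262,46),core=g(88,155,48))
for k,v in pts.items(): print(k,v.round(1),rk(v).round(1))
# scene s1
s=load("pics/s1.npy"); h=lambda x,y,z:ray(s,200+x/3.8,180+y/3.8,z)
for k,p in dict(B=(400,283,46),A=(507,240,46),P=(671,193,46),pin=(209,206,74),p1=(209,158,46),core=(248,335,48),cap=(750,190,17)).items(): print(k,h(*p).round(1),rk(h(*p)).round(1))
for n,(u,v) in dict(A=(0,0),).items(): pass
for X in [(401,317,46),(405,408,46)]: print(((proj(c,X)-[180,170])*3.6).round())
E
```

```text
Lk [579.7 398.1   0. ]
Rk [593.1 331.8   0. ]
L0 [726.7 432.3   0. ]
R0 [740.2 365.5   0. ]
hinge [585.1 414.2  48. ]
pin [542.1 463.5  74. ]
pot1 [670.1 386.3  46. ]
catch [599.3 321.   46. ]
flareL [547.8 407.   30. ]
flareR [571.4 312.6  30. ]
w 67.55118199206255 68.16261559833794
yaw 13.017309043670489
13.133368838050009
12.901245436597172
Lk [579.7 398.1   0. ] [ 0.9 33.8]
Rk [593.1 331.8   0. ] [ -0.9 -33.8]
L0 [726.7 432.3   0. ] [151.9  34.1]
R0 [740.2 365.5   0. ] [150.  -34.1]
hinge [585.1 414.2  48. ] [ 9.8 48.3]
pin [542.1 463.5  74. ] [-20.9 106. ]
pot1 [670.1 386.3  46. ] [86.3  2. ]
catch [599.3 321.   46. ] [  2.6 -45.7]
flareL [547.8 407.   30. ] [-28.1  49.7]
flareR [571.4 312.6  30. ] [-26.5 -47.6]
B [422.3 402.7  46. ] [-151.3   73.7]
A [416.5 310.   46. ] [-177.9  -15.2]
core [420.8 517.8  48. ] [-126.9  186.2]
B [404.5 408.4  46. ] [-167.4   83.3]
A [401.9 318.3  46. ] [-190.3   -3.9]
P [375.9 185.3  46. ] [-245.5 -127.6]
pin [534.9 466.9  74. ] [-27.2 110.9]
p1 [654.1 393.1  46. ] [72.3 12.1]
core [413.9 519.1  48. ] [-133.3  189. ]
cap [379.3  94.7  17. ] [-262.6 -216.7]
[580. 294.]
[360. 243.]
```

```bash
cat >> h.py <<'E'
M0=np.array([586.4,365.0]);YAW=np.radians(13.0)
def rk(p):
    d=np.array(p)[:2]-M0; return np.array([d[0]*np.cos(YAW)+d[1]*np.sin(YAW),-d[0]*np.sin(YAW)+d[1]*np.cos(YAW)])
def wd(x,y,z=0): return np.array([M0[0]+x*np.cos(YAW)-y*np.sin(YAW),M0[1]+x*np.sin(YAW)+y*np.cos(YAW),z])
def overlay(tag,circ,x0,y0,x1,y1,k,out,pts=()):
    c=load(f"pics/{tag}.npy"); im=cv2.resize(np.ascontiguousarray(c["pixels"][y0:y1,x0:x1,::-1]),None,fx=k,fy=k,interpolation=cv2.INTER_CUBIC)
    a=np.linspace(0,2*np.pi,60)
    for (x,y,z,r,col) in circ:
        P=[(proj(c,(x+r*np.cos(t),y+r*np.sin(t),z))-[x0,y0])*k for t in a]
        cv2.polylines(im,[np.int32(P)],True,col,1)
    for L in pts:
        P=[(proj(c,X)-[x0,y0])*k for X in L]; cv2.polylines(im,[np.int32(P)],False,(255,0,255),1)
    cv2.imwrite(f"pics/{out}.png",im)
E
python3 - <<'E'
from h import *
r=(0,0,255);g=(0,200,0)
ci=[]
for x,y in [(422,403),(416,310),(670,386)]: ci+=[(x,y,46,30,r),(x,y,0,28,g)]
ci+=[(421,518,48,22,r)]
rack=[[wd(201,33,30),wd(0,33,30),wd(-28,45,30)],[wd(201,-33,30),wd(0,-33,30),wd(-28,-45,30)],[wd(201,33,0),wd(0,33,0),wd(-28,45,0)],[wd(201,-33,0),wd(0,-33,0),wd(-28,-45,0)]]
overlay("w1",ci,180,0,400,280,2.8,"o1",rack)
overlay("s1",ci+[(391,180,46,30,r)],200,180,410,300,3.8,"o1s",rack)
E
```

```text
(no output)
```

View pics/o1.png

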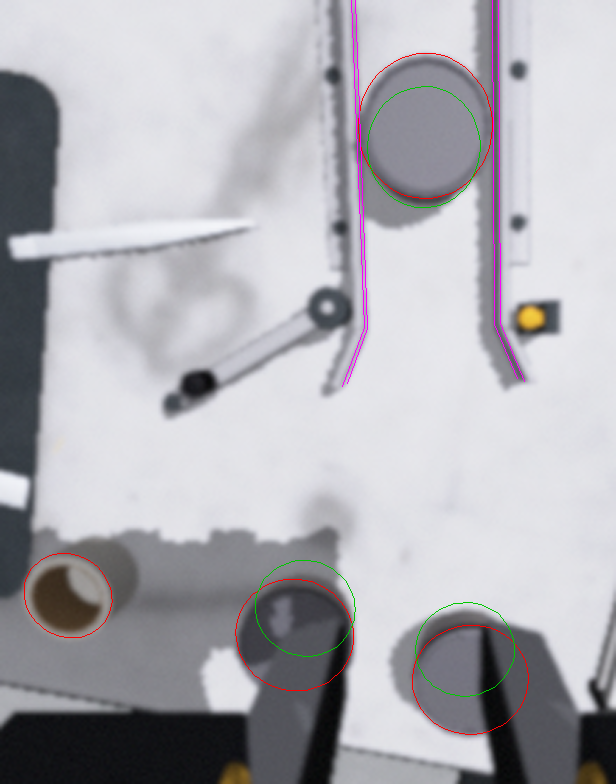

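View pics/o1s.png

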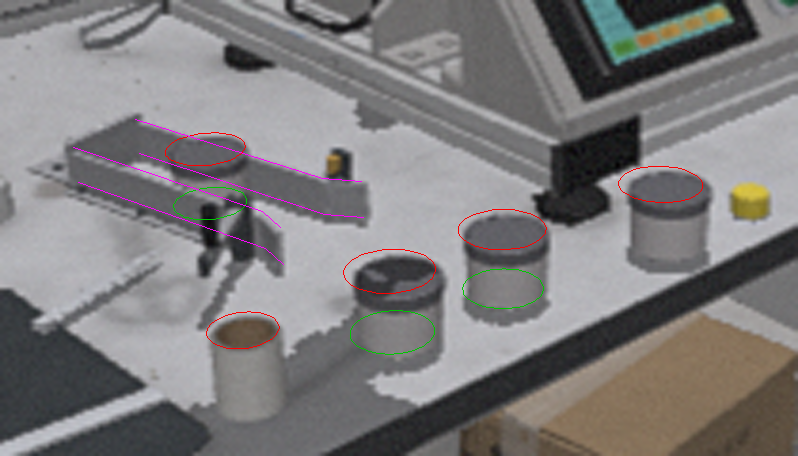

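```bash
cat >> h.py <<'E'
def tri(obs):
    from scipy.optimize import least_squares
    r=least_squares(lambda X:np.concatenate([proj(c,X)-np.array(p) for c,p in obs]),[550,350,30.])
    return r.x,r.fun
E
python3 - <<'E'
from h import *
w=load("pics/w1.npy");s=load("pics/s1.npy")
W=lambda x,y:(180+x/2.8,y/2.8)
S=lambda x,y:(200+x/3.8,180+y/3.8)
for n,a,b in [("p1",W(425,128),S(210,157)),("B",W(296,638),S(400,281)),("A",W(474,682),S(507,237)),("core",W(69,595),S(247,333)),("pin",W(198,381),S(209,206)),("catch",W(531,317),S(337,160))]:
    print(n,[q.round(2) for q in tri([(w,a),(s,b)])])
E
```

```text
p1 [array([670.79, 385.8 ,  39.14]), array([ 0.34,  0.32, -1.09, -0.07])]
B [array([417.84, 401.84,  38.93]), array([ 0.5 ,  0.49, -1.17,  0.25])]
A [array([413.52, 307.29,  40.2 ]), array([-0.08, -0.08,  0.2 , -0.08])]
core [array([420.53, 517.76,  46.  ]), array([ 0.34,  0.33, -0.8 ,  0.  ])]
pin [array([541.31, 464.11,  70.81]), array([ 0.12,  0.11, -0.34, -0.02])]
catch [array([599.18, 319.29,  38.72]), array([ 0.43,  0.42, -1.28,  0.19])]
```

```bash
python3 - <<'E'
from h import *
print(rel((366.5,290,90),np.radians(-70)))
print(rel((366.5,290,13),np.radians(-70)))
E
```

```text
[0.8401, 0.1591, 0.6336, -0.024, 0.0002, -0.0002]
[1.1481, 0.1588, 0.6333, -0.024, 0.0002, -0.0002]
```

>>> jog_arm --targets '[0.3, 0.16, 0.63, -0.024, 0, 0, 0.7, 0.3, 0.16, 0.63, -0.024, 0, 0, 0.7, 0.3, 0.16, 0.63, -0.024, 0, 0, 0.7, 0.6, 0.16, 0.63, -0.024, 0, 0, 0.7, 0.84, 0.16, 0.63, -0.024, 0, 0, 0.7, 0.84, 0.16, 0.63, -0.024, 0, 0, 0.7, 0.84, 0.16, 0.63, -0.024, 0, 0, 0.7, 0.84, 0.16, 0.63, -0.024, 0, 0, 0.7, 0.84, 0.16, 0.63, -0.024, 0, 0, 0.7]'

```text
time: 3.15
eef_pos: [368.9, 291.1, 92.4]
tcp_rot: [-2.846, 1.569, 0.645]
wrist_force: [1.3, 0.4, -0.4]
finger_gap: 0.3
```

```bash
python3 - <<'E'
from h import *
s=manip.read_state();print(s["time"],s["eef_pos"],s["qpos"].round(2),s["dq"].round(3).max())
print(rel((366.5,290,13),np.radians(-70)))
snap("wrist","w2")
r=(0,0,255)
overlay("w2",[(413.5,307.3,43,30,r)],0,0,640,400,1.25,"o2")
E
```

```text
3.15 [368.88160468 291.07368005  92.36170009] [-1.18  0.33  0.52  2.11 -0.24  0.76 -1.73] 0.003
[0.3174, 0.0009, 0.011, 0.0001, -0.0003, 0.0001]
```

View pics/o2.png

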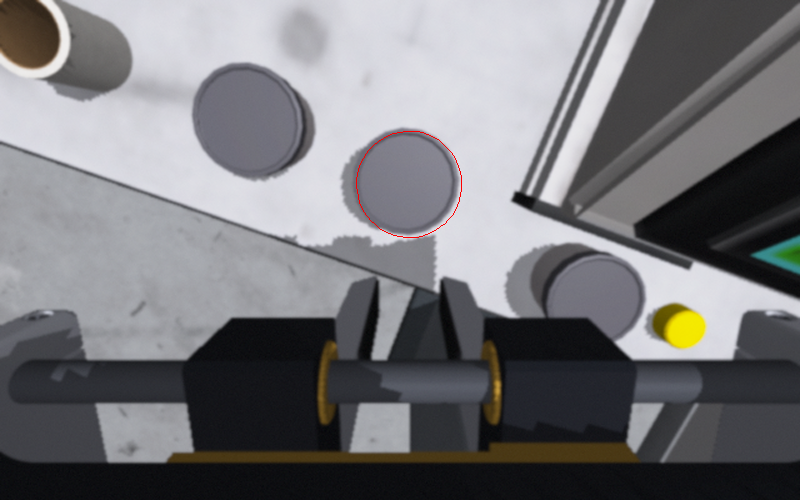

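>>> jog_arm --targets '[0.16, 0, 0.012, 0, 0, 0, 0.7, 0.317, 0, 0.012, 0, 0, 0, 0.7, 0.317, 0, 0.012, 0, 0, 0, 0.7, 0.317, 0, 0.012, 0, 0, 0, 0.7]'

```text
time: 3.6
eef_pos: [366.9, 290.6, 14.6]
tcp_rot: [-2.724, 1.568, 0.767]
wrist_force: [0.8, 0.4, 0.4]
finger_gap: 0.304
```

```bash
python3 - <<'E'
from h import *
s=manip.read_state();print(s["time"],s["eef_pos"],s["wrist_force"])
w=load("pics/w2.npy");print("B",ray(w,248/1.25,120/1.25,43),"A",ray(w,407/1.25,182/1.25,43),"P",ray(w,595/1.25,297/1.25,43))
print(rel((510.1,343.1,13),np.radians(-70)))
print(rel((509,347.1,13),np.radians(-77)))
e=wd(5.5,0,13); print(e,rel(e,np.radians(-77)))
snap("wrist","w3")
E
```

```text
3.6 [366.91476531 290.62329405  14.64654739] [0.78328353 0.40949213 0.39142363]
B [416.95263527 402.86615756  43.        ] A [415.17987946 309.29573063  43.        ] P [389.26012887 178.24175116  43.        ]
[0.0083, -0.0011, -0.61, 0.0001, -0.0004, 0.0002]
[0.0083, -0.0177, -0.6113, 0.0195, -0.0004, 0.0002]
[591.75903536 366.2372308   13.        ] [0.0092, 0.0237, -0.9486, 0.0195, -0.0004, 0.0002]
```

View pics/w3.png

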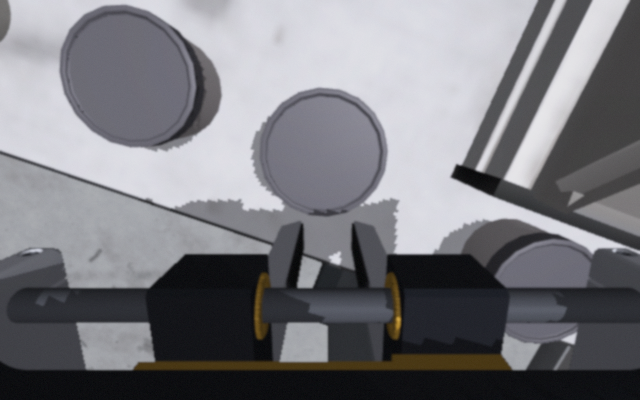

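>>> jog_arm --targets '[0, 0, -0.04, 0, 0, 0, 0.7, 0, 0, -0.08, 0, 0, 0, 0.7, 0, 0, -0.12, 0, 0, 0, 0.7, 0, 0, -0.16, 0, 0, 0, 0.7, 0, 0, -0.2, 0, 0, 0, 0.7, 0, 0, -0.24, 0, 0, 0, 0.7, 0, 0, -0.28, 0, 0, 0, 0.7, 0, 0, -0.32, 0, 0, 0, 0.7, 0, 0, -0.36, 0, 0, 0, 0.7, 0, 0, -0.39, 0, 0, 0, 0.7, 0, 0, -0.4, 0, 0, 0, 0.7, 0, 0, -0.4, 0, 0, 0, 0.7]'

```text
time: 4.85
eef_pos: [461.5, 325.3, 15.5]
tcp_rot: [-2.722, 1.566, 0.769]
wrist_force: [0.2, 0.3, -0.2]
finger_gap: 0.299
```

```bash
python3 - <<'E'
from h import *
s=manip.read_state();print(s["time"],s["eef_pos"],s["wrist_force"],rk(s["eef_pos"]))
snap("wrist","w4")
print(rel((509,347.1,13),np.radians(-77)))
e=wd(5.5,0,13); print(e,rel(e,np.radians(-77)))
E
```

```text
4.85 [461.47820522 325.27716292  15.53542131] [ 0.23417959  0.30776304 -0.20628911] [-130.65575135  -10.6034539 ]
[0.0109, -0.0167, -0.2099, 0.0195, -0.0006, 0.0003]
[591.75903536 366.2372308   13.        ] [0.0122, 0.0247, -0.5471, 0.0195, -0.0006, 0.0003]
```

View pics/w4.png

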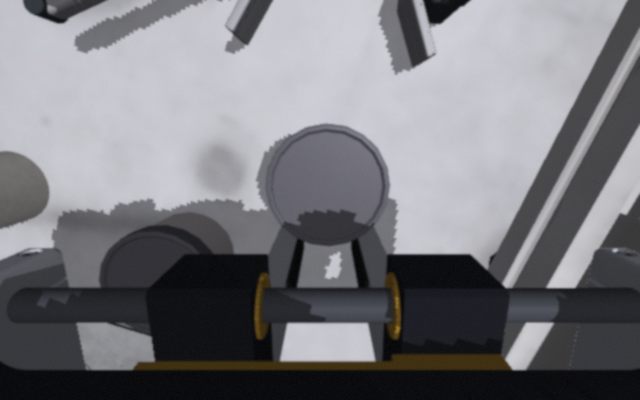

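>>> jog_arm --targets '[0.01, -0.003, -0.035, 0.003, 0, 0, 0.7, 0.01, -0.006, -0.07, 0.006, 0, 0, 0.7, 0.01, -0.009, -0.105, 0.01, 0, 0, 0.7, 0.01, -0.012, -0.14, 0.013, 0, 0, 0.7, 0.01, -0.015, -0.175, 0.016, 0, 0, 0.7, 0.01, -0.017, -0.21, 0.0195, 0, 0, 0.7, 0.01, -0.012, -0.245, 0.0195, 0, 0, 0.7, 0.01, -0.008, -0.28, 0.0195, 0, 0, 0.7, 0.01, -0.008, -0.28, 0.0195, 0, 0, 0.7]'

```text
time: 5.8
eef_pos: [527.5, 351.0, 13.3]
tcp_rot: [-2.684, 1.566, 0.684]
wrist_force: [0.4, -0.4, -0.2]
finger_gap: 0.299
```

```bash
python3 - <<'E'
from h import *
s=manip.read_state();print(s["time"],s["eef_pos"],s["wrist_force"],rk(s["eef_pos"]))
snap("wrist","w5")
e=wd(5.5,0,13); print(e,rel(e,np.radians(-77)))
E
```

```text
5.8 [527.50649671 350.95237688  13.34754422] [ 0.41100587 -0.44705871 -0.23838871] [-60.54409425  -0.43942779]
[591.75903536 366.2372308   13.        ] [0.0022, -0.0016, -0.267, -0.0001, -0.0006, 0.0004]
```

View pics/w5.png

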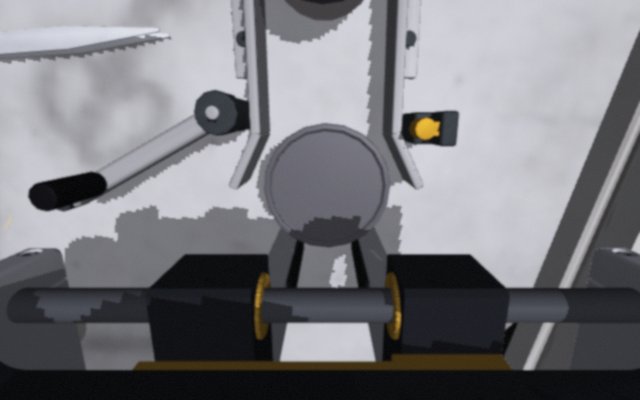

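>>> jog_arm --targets '[0, 0, -0.035, 0, 0, 0, 0.7, 0, 0, -0.07, 0, 0, 0, 0.7, 0, 0, -0.105, 0, 0, 0, 0.7, 0, 0, -0.14, 0, 0, 0, 0.7, 0, 0, -0.175, 0, 0, 0, 0.7, 0, 0, -0.21, 0, 0, 0, 0.7, 0, 0, -0.245, 0, 0, 0, 0.7, 0, 0, -0.267, 0, 0, 0, 0.7, 0, 0, -0.267, 0, 0, 0, 0.7]'

```text
time: 6.75
eef_pos: [592.6, 365.8, 13.4]
tcp_rot: [-2.706, 1.566, 0.662]
wrist_force: [-0.1, 0.1, -0.1]
finger_gap: 0.299
```

```bash
python3 - <<'E'
from h import *
s=manip.read_state();print(s["time"],s["eef_pos"],s["wrist_force"],rk(s["eef_pos"]),s["qpos"].round(2))
snap("wrist","w6")
E
```

```text
6.75 [592.59236444 365.78613531  13.43199208] [-0.12234146  0.12824478 -0.06601786] [ 6.21049651 -0.6269922 ] [-0.89  0.8   0.45  1.56 -0.42  0.88 -1.64]
```

View pics/w6.png

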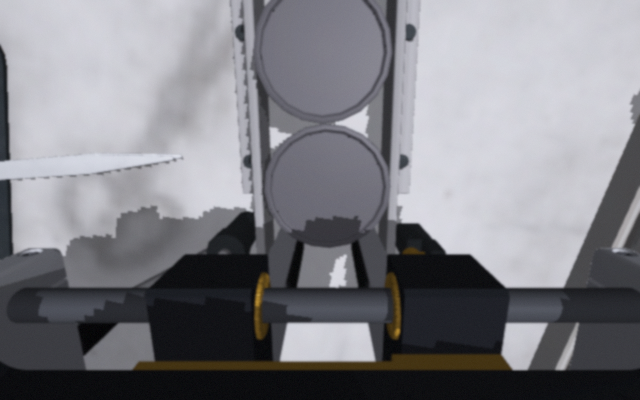

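```bash
python3 - <<'E'
from h import *
print(rk((417,402.5)))
print(rel(wd(-80,0,13),np.radians(-77)))
print(rel(wd(-80,0,110),np.radians(-77)))
print(wd(-156.5,124,110),rel(wd(-156.5,124,110),np.radians(13)))
E
```

```text
[-156.62262444   74.64558604]
[0.0003, -0.002, 0.3432, -0.0001, -0.0007, 0.0003]
[-0.3877, -0.0029, 0.3415, -0.0001, -0.0007, 0.0003]
[406.01715412 450.61704803 110.        ] [-0.388, -0.4987, 0.6478, -0.2501, -0.0008, -0.0003]
```

>>> jog_arm --targets '[0, 0, 0.1, 0, 0, 0, 0.7, 0, 0, 0.22, 0, 0, 0, 0.7, 0, 0, 0.34, 0, 0, 0, 0.7, -0.2, 0, 0.34, 0, 0, 0, 0.7, -0.39, 0, 0.34, 0, 0, 0, 0.7, -0.39, 0, 0.34, 0, 0, 0, 0.7, -0.39, -0.5, 0.65, -0.25, 0, 0, 0.7, -0.39, -0.5, 0.65, -0.25, 0, 0, 0.7, -0.39, -0.5, 0.65, -0.25, 0, 0, 0.7, -0.39, -0.5, 0.65, -0.25, 0, 0, 0.7, -0.39, -0.5, 0.65, -0.25, 0, 0, 0.7, -0.39, -0.5, 0.65, -0.25, 0, 0, 0.7, -0.39, -0.5, 0.65, -0.25, 0, 0, 0.7, -0.39, -0.5, 0.65, -0.25, 0, 0, 0.7, -0.39, -0.5, 0.65, -0.25, 0, 0, 0.7, -0.39, -0.5, 0.65, -0.25, 0, 0, 0.7, -0.39, -0.5, 0.65, -0.25, 0, 0, 0.7, -0.39, -0.5, 0.65, -0.25, 0, 0, 0.7]'

```text
time: 8.6
eef_pos: [405.3, 450.6, 110.5]
tcp_rot: [2.088, 1.566, 0.745]
wrist_force: [0.5, -0.3, 0.1]
finger_gap: 0.297
```

```bash
python3 - <<'E'
from h import *
s=manip.read_state();print(s["time"],s["eef_pos"],s["wrist_force"],rk(s["eef_pos"]),s["qpos"].round(2))
snap("scene","s7"); snap("wrist","w7")
crop("s7",200,180,410,300,3.8,"s7c")
print(rel(wd(-156.5,124,13),np.radians(13)))
print(rel(wd(-156.5,34.5,13),np.radians(13)))
E
```

```text
8.6 [405.30746925 450.61047154 110.46368133] [ 0.48653165 -0.30459486  0.0670975 ] [-157.19297509  124.15323642] [-1.    0.49  0.14  1.75 -0.08  0.9  -0.59]
[0.3898, 0.001, 0.0019, -0.0005, -0.0004, -0.0007]
[0.389, 0.0021, 0.3599, -0.0005, -0.0004, -0.0007]
```

View pics/s7c.png

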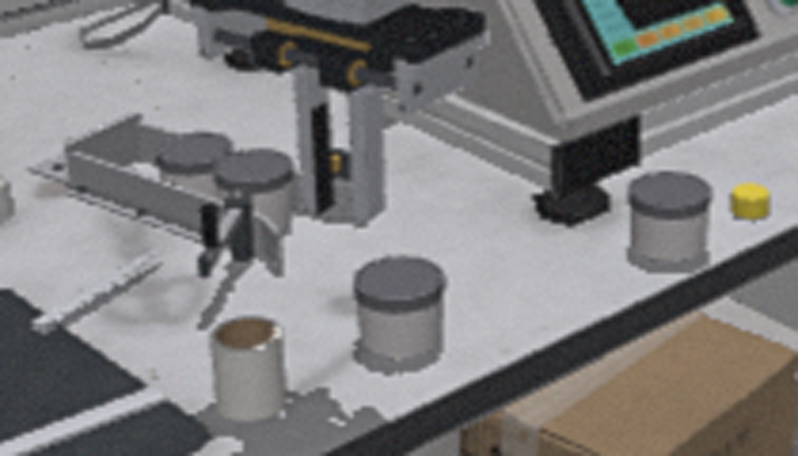

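View pics/w7.png

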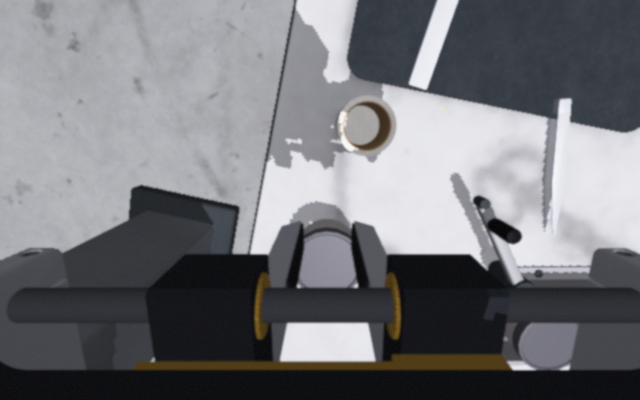

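>>> jog_arm --targets '[0.2, 0, 0, 0, 0, 0, 0.7, 0.39, 0, 0, 0, 0, 0, 0.7, 0.39, 0, 0, 0, 0, 0, 0.7, 0.39, 0, 0, 0, 0, 0, 0.7, 0.39, 0, 0.04, 0, 0, 0, 0.7, 0.39, 0, 0.08, 0, 0, 0, 0.7, 0.39, 0, 0.12, 0, 0, 0, 0.7, 0.39, 0, 0.16, 0, 0, 0, 0.7, 0.39, 0, 0.2, 0, 0, 0, 0.7, 0.39, 0, 0.24, 0, 0, 0, 0.7, 0.39, 0, 0.28, 0, 0, 0, 0.7, 0.39, 0, 0.32, 0, 0, 0, 0.7, 0.39, 0, 0.35, 0, 0, 0, 0.7, 0.39, 0, 0.36, 0, 0, 0, 0.7, 0.39, 0, 0.36, 0, 0, 0, 0.7]'

```text
time: 10.2
eef_pos: [425.8, 362.7, 12.7]
tcp_rot: [2.021, 1.566, 0.673]
wrist_force: [-0.4, -1.2, 0.1]
finger_gap: 0.302
```

```bash
python3 - <<'E'
from h import *
s=manip.read_state();print(s["time"],s["eef_pos"],s["wrist_force"],rk(s["eef_pos"]),s["qpos"].round(2))
snap("scene","s8")
crop("s8",200,180,410,300,3.8,"s8c")
print(rel(wd(-156.5,80,13),np.radians(13)))
print(rel(wd(-156.5,80,110),np.radians(13)))
print(wd(-207,0,110),rel(wd(-207,0,110),np.radians(-77)))
E
```

```text
10.2 [425.75944352 362.73408354  12.68366484] [-0.42644792 -1.17938758  0.13393223] [-157.03306972   33.92842138] [-0.86  0.56  0.13  1.92 -0.11  0.66 -0.45]
[-0.001, 0.0018, -0.1828, -0.0005, -0.0003, -0.0006]
[-0.389, 0.0033, -0.1835, -0.0005, -0.0003, -0.0006]
[384.70539659 318.43513175 110.        ] [-0.3905, -0.1976, 0.1371, 0.2495, -0.0008, -0.0002]
```

View pics/s8c.png

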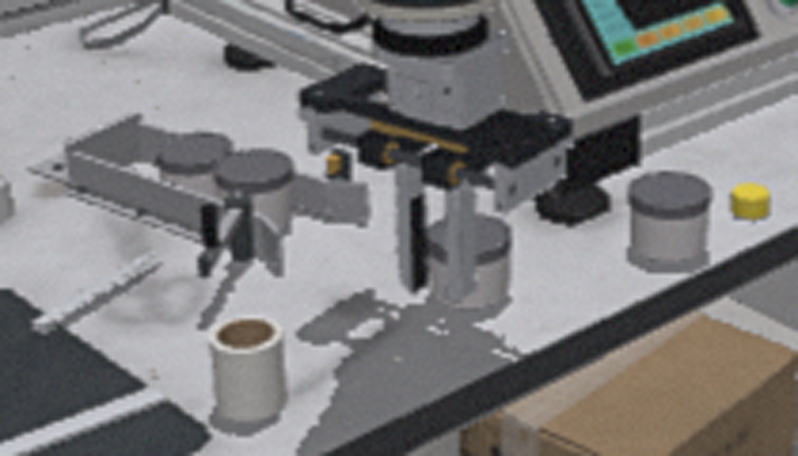

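>>> jog_arm --targets '[0, 0, -0.06, 0, 0, 0, 0.7, 0, 0, -0.12, 0, 0, 0, 0.7, -0.2, 0, -0.12, 0, 0, 0, 0.7, -0.39, 0, -0.12, 0, 0, 0, 0.7, -0.39, 0, -0.12, 0, 0, 0, 0.7, -0.39, -0.2, 0.137, 0.25, 0, 0, 0.7, -0.39, -0.2, 0.137, 0.25, 0, 0, 0.7, -0.39, -0.2, 0.137, 0.25, 0, 0, 0.7, -0.39, -0.2, 0.137, 0.25, 0, 0, 0.7, -0.39, -0.2, 0.137, 0.25, 0, 0, 0.7, -0.39, -0.2, 0.137, 0.25, 0, 0, 0.7, -0.39, -0.2, 0.137, 0.25, 0, 0, 0.7, -0.39, -0.2, 0.137, 0.25, 0, 0, 0.7, -0.39, -0.2, 0.137, 0.25, 0, 0, 0.7, -0.39, -0.2, 0.137, 0.25, 0, 0, 0.7, -0.39, -0.2, 0.137, 0.25, 0, 0, 0.7, -0.39, -0.2, 0.137, 0.25, 0, 0, 0.7]'

```text
time: 11.95
eef_pos: [383.6, 319.8, 109.7]
tcp_rot: [-2.735, 1.566, 0.631]
wrist_force: [0.3, 0.2, 1.0]
finger_gap: 0.3
```

```bash
python3 - <<'E'
from h import *
s=manip.read_state();print(s["time"],s["eef_pos"],s["wrist_force"],rk(s["eef_pos"]),s["qpos"].round(2))
snap("wrist","w9")
overlay("w9",[(*wd(-157,0)[:2],43,30,(0,0,255))],0,0,640,400,1.25,"o9")
print(rel(wd(-207,0,13),np.radians(-77)))
E
```

```text
11.95 [383.56252186 319.76292234 109.74652545] [0.25865302 0.22403049 0.98995627] [-207.81489503    1.55085028] [-1.17  0.34  0.49  2.03 -0.22  0.82 -1.9 ]
[0.3871, 0.0061, -0.0018, 0.0001, -0.0006, 0.0003]
```

View pics/o9.png

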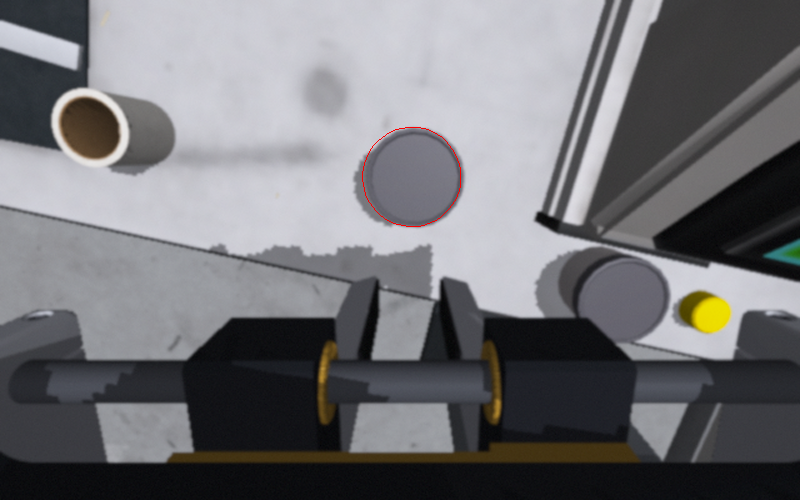

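>>> jog_arm --targets '[0.2, 0.01, 0, 0, 0, 0, 0.7, 0.387, 0.01, 0, 0, 0, 0, 0.7, 0.387, 0.01, 0, 0, 0, 0, 0.7, 0.387, 0.01, 0, 0, 0, 0, 0.7, 0.387, 0.01, -0.04, 0, 0, 0, 0.7, 0.387, 0.01, -0.08, 0, 0, 0, 0.7, 0.387, 0.01, -0.12, 0, 0, 0, 0.7, 0.39, 0.01, -0.16, 0, 0, 0, 0.7, 0.39, 0.01, -0.2, 0, 0, 0, 0.7, 0.39, 0.01, -0.24, 0, 0, 0, 0.7, 0.39, 0.01, -0.28, 0, 0, 0, 0.7, 0.393, 0.01, -0.32, 0, 0, 0, 0.7, 0.393, 0.01, -0.36, 0, 0, 0, 0.7, 0.393, 0.01, -0.4, 0, 0, 0, 0.7, 0.395, 0.01, -0.44, 0, 0, 0, 0.7, 0.395, 0.01, -0.48, 0, 0, 0, 0.7, 0.395, 0.01, -0.5, 0, 0, 0, 0.7, 0.395, 0.01, -0.5, 0, 0, 0, 0.7]'

```text
time: 13.8
eef_pos: [507.1, 345.5, 11.5]
tcp_rot: [-2.791, 1.566, 0.577]
wrist_force: [-0.7, 0.3, 1.0]
finger_gap: 0.301
```

```bash
python3 - <<'E'
from h import *
s=manip.read_state();print(s["time"],s["eef_pos"],s["wrist_force"],rk(s["eef_pos"]),s["qpos"].round(2))
snap("wrist","w10")
print(rel(wd(-60,0,13),np.radians(-77)))
print(rel(wd(10,0,13),np.radians(-77)))
E
```

```text
13.8 [507.08984479 345.50766168  11.46974612] [-0.6545347   0.33404375  1.04423347] [-81.66226313  -1.15184792] [-0.94  0.67  0.4   1.79 -0.36  0.75 -1.71]
[-0.0059, -0.0044, -0.0889, 0.0, -0.0007, 0.0003]
[-0.0048, -0.0044, -0.3689, 0.0, -0.0007, 0.0003]
```

View pics/w10.png

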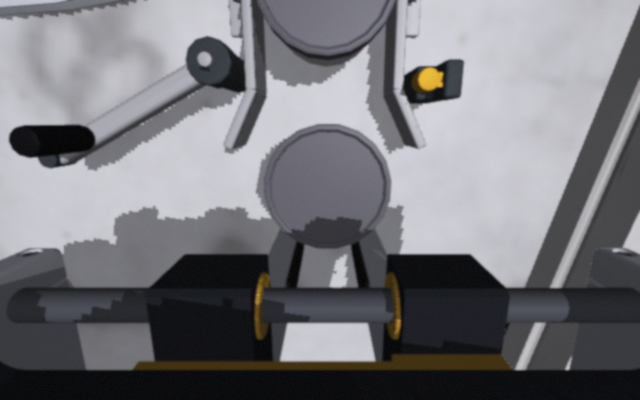

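>>> jog_arm --targets '[-0.005, -0.002, -0.03, 0, 0, 0, 0.7, -0.005, -0.003, -0.06, 0, 0, 0, 0.7, -0.005, -0.003, -0.09, 0, 0, 0, 0.7, -0.005, -0.003, -0.12, 0, 0, 0, 0.7, -0.005, -0.003, -0.15, 0, 0, 0, 0.7, -0.005, -0.003, -0.18, 0, 0, 0, 0.7, -0.005, -0.003, -0.21, 0, 0, 0, 0.7, -0.005, -0.003, -0.24, 0, 0, 0, 0.7, -0.005, -0.003, -0.27, 0, 0, 0, 0.7, -0.005, -0.003, -0.3, 0, 0, 0, 0.7, -0.005, -0.003, -0.32, 0, 0, 0, 0.7, -0.005, -0.003, -0.32, 0, 0, 0, 0.7]'

```text
time: 15.05
eef_pos: [585.2, 364.1, 13.0]
tcp_rot: [-2.85, 1.566, 0.518]
wrist_force: [-0.7, -1.0, 0.1]
finger_gap: 0.304
```

```bash
python3 - <<'E'
from h import *
s=manip.read_state();print(s["time"],s["eef_pos"],s["wrist_force"],rk(s["eef_pos"]),s["qpos"].round(2))
snap("wrist","w11"); snap("scene","s11"); crop("s11",200,180,410,300,3.8,"s11c")
print(rel(wd(10,0,13),np.radians(-77)))
E
```

```text
15.05 [585.2027163  364.13794846  12.96067001] [-0.71049043 -1.03020782  0.07851799] [-1.3605168  -0.57062699] [-0.87  0.77  0.39  1.58 -0.36  0.86 -1.68]
[0.0003, -0.0015, -0.0482, -0.0, -0.0007, 0.0003]
```

View pics/w11.png

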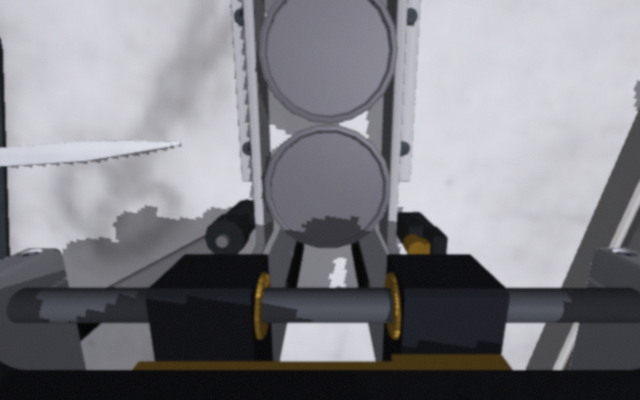

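View pics/s11c.png

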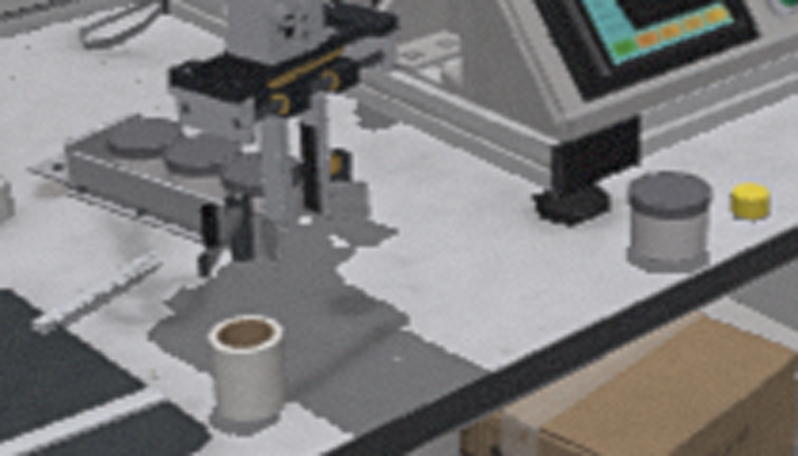

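>>> jog_arm --targets '[0, 0, -0.01, 0, 0, 0, 0.7, 0, 0, -0.02, 0, 0, 0, 0.7, 0, 0, -0.03, 0, 0, 0, 0.7, 0, 0, -0.04, 0, 0, 0, 0.7, 0, 0, -0.048, 0, 0, 0, 0.7, 0, 0, -0.048, 0, 0, 0, 0.7]'

```text
time: 15.75
eef_pos: [596.6, 366.9, 13.1]
tcp_rot: [-2.82, 1.566, 0.549]
wrist_force: [-0.3, -0.1, -1.1]
finger_gap: 0.297
```

```bash
python3 - <<'E'
from h import *
s=manip.read_state();print(s["time"],s["eef_pos"],s["wrist_force"],rk(s["eef_pos"]))
w=snap("wrist","w12")
E
```

```text
15.75 [596.55194953 366.88412535  13.07586293] [-0.26926391 -0.07019976 -1.05365925] [10.31559171 -0.44785642]
```

View pics/w12.png

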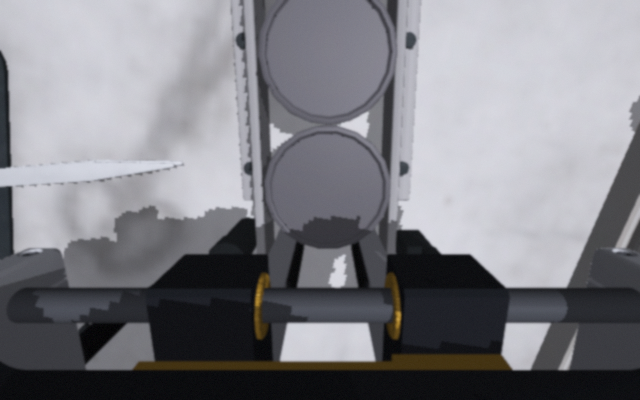

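>>> jog_arm --targets '[0, 0, -0.004, 0, 0, 0, 0.7, 0, 0, -0.008, 0, 0, 0, 0.7, 0, 0, -0.012, 0, 0, 0, 0.7, 0, 0, -0.016, 0, 0, 0, 0.7, 0, 0, -0.016, 0, 0, 0, 0.7]'

```text
time: 16.3
eef_pos: [600.6, 367.8, 13.1]
tcp_rot: [-2.834, 1.565, 0.534]
wrist_force: [-0.7, -0.6, -0.4]
finger_gap: 0.301
```

>>> jog_arm --targets '[0, 0, -0.004, 0, 0, 0, 0.7, 0, 0, -0.006, 0, 0, 0, 0.7]'

```text
time: 16.5
eef_pos: [602.1, 368.2, 13.1]
tcp_rot: [-2.83, 1.565, 0.539]
wrist_force: [-1.8, -0.9, -0.0]
finger_gap: 0.299
```

>>> jog_arm --targets '[0, 0, -0.004, 0, 0, 0, 0.7, 0, 0, -0.004, 0, 0, 0, 0.7]'

```text
time: 16.7
eef_pos: [602.4, 368.3, 13.0]
tcp_rot: [-2.727, 1.567, 0.641]
wrist_force: [-6.6, -1.5, 3.2]
finger_gap: 0.301
```

>>> jog_arm --targets '[0, 0, 0.02, 0, 0, 0, 0.7, 0, 0, 0.1, 0, 0, 0, 0.7, 0, 0, 0.22, 0, 0, 0, 0.7, 0, 0, 0.34, 0, 0, 0, 0.7, -0.2, 0, 0.34, 0, 0, 0, 0.7, -0.39, 0, 0.34, 0, 0, 0, 0.7, -0.39, 0, 0.34, 0, 0, 0, 1, -0.39, 0, 0.34, 0, 0, 0, 1]'

```text
time: 17.5
eef_pos: [519.7, 349.5, 111.4]
tcp_rot: [-2.674, 1.564, 0.695]
wrist_force: [0.7, 0.6, -1.8]
finger_gap: 0.164
```

```bash
python3 - <<'E'
from h import *
s=manip.read_state();print(s["time"],s["eef_pos"],s["wrist_force"],rk(s["eef_pos"]))
w=snap("wrist","w13");sc=snap("scene","s13"); crop("s13",200,180,410,300,3.8,"s13c")
r=(0,0,255)
overlay("w13",[(*wd(x,0)[:2],43,30,r) for x in (51,111,171)],180,0,460,200,2.8,"o13",[[wd(201,33,30),wd(0,33,30),wd(-28,45,30)],[wd(201,-33,30),wd(0,-33,30),wd(-28,-45,30)]])
print(rel(wd(2.8,122.5,110),np.radians(-48.3)))
E
```

```text
17.5 [519.70060102 349.46782069 111.39849994] [ 0.67615656  0.58020966 -1.79297686] [-68.48387782  -0.12999043]
[-0.0012, -0.4925, -0.2893, -0.0797, -0.0005, 0.0001]
```

View pics/o13.png

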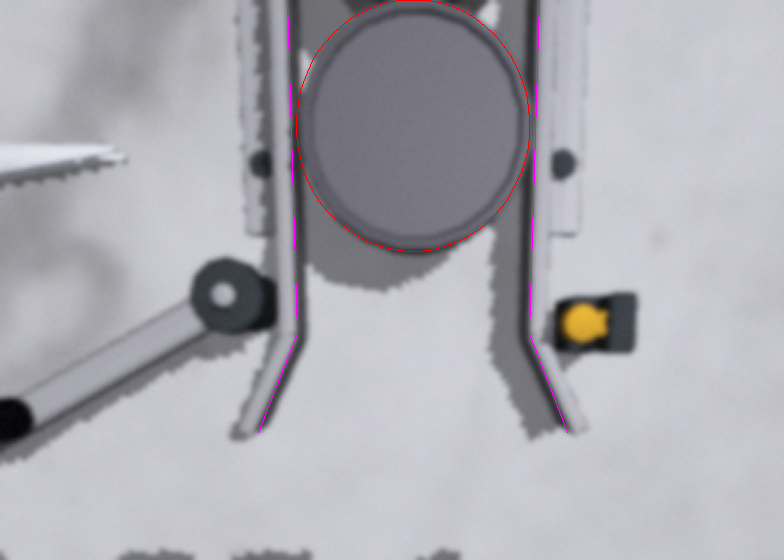

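View pics/s13c.png

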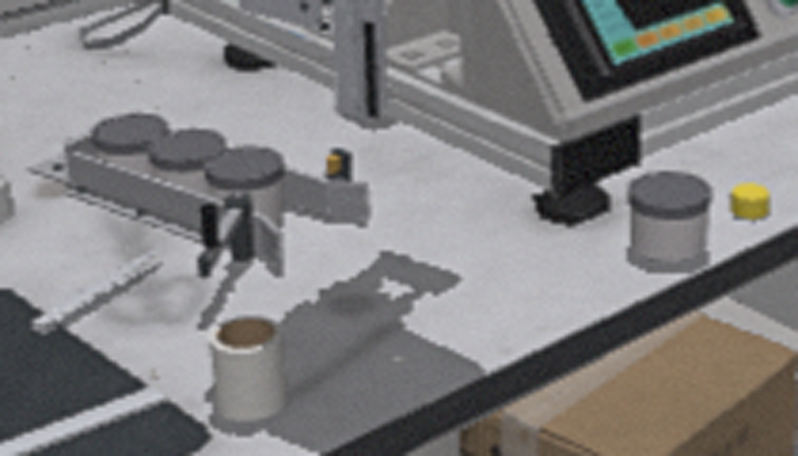

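>>> jog_arm --targets '[0, -0.2, -0.12, -0.03, 0, 0, 1, 0, -0.4, -0.24, -0.06, 0, 0, 1, 0, -0.49, -0.29, -0.08, 0, 0, 1, 0, -0.49, -0.29, -0.08, 0, 0, 1, 0, -0.49, -0.29, -0.08, 0, 0, 1]'

```text
time: 18.1
eef_pos: [561.4, 484.3, 107.3]
tcp_rot: [2.275, 1.57, -0.136]
wrist_force: [0.5, -1.5, -0.3]
finger_gap: 0.006
```

```bash
python3 - <<'E'
from h import *
s=manip.read_state();print(s["time"],s["eef_pos"],s["wrist_force"],rk(s["eef_pos"]),s["qpos"].round(2))
w=snap("wrist","w14");sc=snap("scene","s14"); crop("s14",200,150,410,300,3.8,"s14c")
print(rel(wd(2.8,122.5,52),np.radians(-48.3)))
E
```

```text
18.1 [561.37539034 484.34174688 107.26023715] [ 0.48530052 -1.46024111 -0.25995392] [  2.46282125 121.91233797] [-0.95  0.74  0.31  1.37 -0.24  1.07 -1.44]
[0.2258, -0.0066, -0.004, -0.0002, -0.0002, -0.0001]
```

View pics/w14.png

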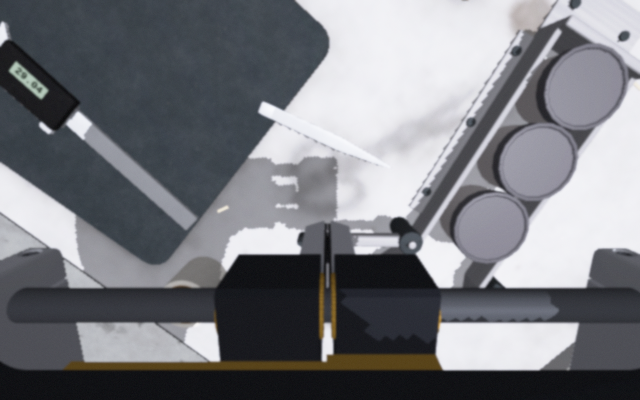

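View pics/s14c.png

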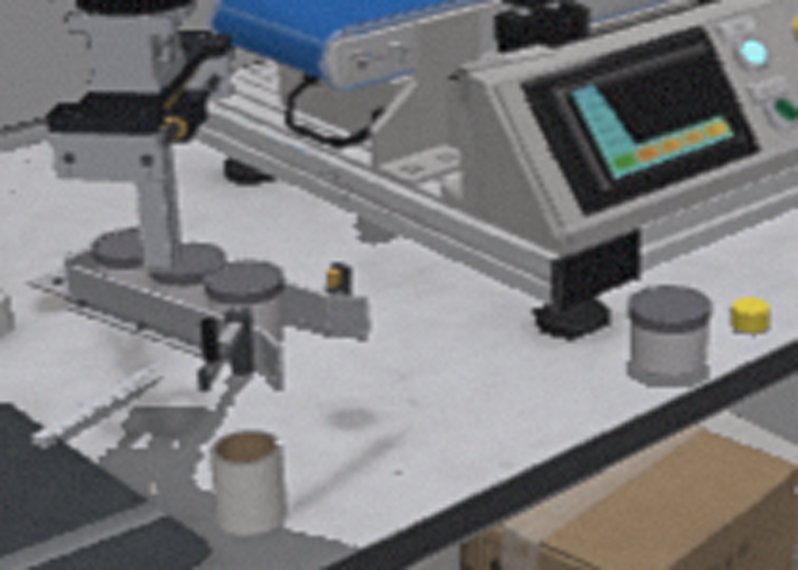

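>>> jog_arm --targets '[0.11, 0, 0, 0, 0, 0, 1, 0.22, 0, 0, 0, 0, 0, 1, 0.22, 0, 0, 0, 0, 0, 1]'

```text
time: 18.5
eef_pos: [560.2, 480.8, 49.7]
tcp_rot: [0.206, 1.566, -2.212]
wrist_force: [-0.5, -0.1, 0.3]
finger_gap: 0.004
```

```bash
cat >> h.py <<'E'
def kp(th,off=14,z=52):
    p=np.array([10-68*np.sin(th),49-68*np.cos(th)])-off*np.array([np.cos(th),-np.sin(th)])
    hd=np.arctan2(-np.sin(th),np.cos(th))+YAW
    return wd(p[0],p[1],z),hd+np.pi/2
E
python3 - <<'E'
from h import *
s=manip.read_state();print(s["time"],s["eef_pos"],s["wrist_force"],rk(s["eef_pos"]))
for th in np.arange(2.7,1.25,-0.1): 
    p,y=kp(th); print(round(th,2),rel(p,y,nd=3))
E
```

```text
18.5 [560.19892981 480.79956601  49.7323693 ] [-0.48497526 -0.14676074  0.31795036] [  0.51969601 118.72558899]
2.7 [-0.009, -0.005, 0.029, 0.009, 0.001, -0.0]
2.6 [-0.009, -0.011, 0.056, -0.007, 0.001, -0.0]
2.5 [-0.009, -0.014, 0.083, -0.023, 0.001, -0.0]
2.4 [-0.009, -0.014, 0.111, -0.039, 0.001, -0.0]
2.3 [-0.008, -0.012, 0.139, -0.055, 0.001, -0.0]
2.2 [-0.008, -0.006, 0.166, -0.071, 0.001, 0.0]
2.1 [-0.008, 0.002, 0.193, -0.087, 0.001, 0.0]
2.0 [-0.008, 0.012, 0.218, -0.103, 0.001, 0.0]
1.9 [-0.008, 0.025, 0.243, -0.119, 0.001, 0.0]
1.8 [-0.008, 0.041, 0.266, -0.134, 0.001, 0.0]
1.7 [-0.008, 0.058, 0.287, -0.15, 0.001, 0.0]
1.6 [-0.008, 0.078, 0.307, -0.166, 0.001, 0.0]
1.5 [-0.007, 0.1, 0.324, -0.182, 0.001, 0.0]
1.4 [-0.007, 0.123, 0.339, -0.198, 0.001, 0.0]
1.3 [-0.007, 0.148, 0.352, -0.214, 0.001, 0.0]
```

>>> jog_arm --targets '[-0.009, -0.005, 0.029, 0, 0.001, 0, 1, -0.009, -0.011, 0.056, -0.007, 0.001, 0, 1, -0.009, -0.014, 0.083, -0.023, 0.001, 0, 1, -0.009, -0.014, 0.111, -0.039, 0.001, 0, 1, -0.008, -0.012, 0.139, -0.055, 0.001, 0, 1, -0.008, -0.006, 0.166, -0.071, 0.001, 0, 1, -0.008, 0.002, 0.193, -0.087, 0.001, 0, 1, -0.008, 0.012, 0.218, -0.103, 0.001, 0, 1, -0.008, 0.025, 0.243, -0.119, 0.001, 0, 1, -0.008, 0.041, 0.266, -0.134, 0.001, 0, 1, -0.008, 0.058, 0.287, -0.15, 0.001, 0, 1, -0.008, 0.058, 0.287, -0.15, 0.001, 0, 1]'

```text
time: 19.7
eef_pos: [516.8, 421.3, 53.6]
tcp_rot: [2.859, 1.569, 1.383]
wrist_force: [-0.1, 0.3, 0.7]
finger_gap: 0.005
```

```bash
python3 - <<'E'
from h import *
s=manip.read_state();print(s["time"],s["eef_pos"],s["wrist_force"],rk(s["eef_pos"]))
w=snap("wrist","w15");sc=snap("scene","s15"); crop("s15",200,150,410,300,3.8,"s15c")
for th in np.arange(1.6,-0.01,-0.1): 
    p,y=kp(th); print(round(th,2),rel(p,y,nd=3))
E
```

```text
19.7 [516.84676885 421.28143625  53.58937519] [-0.06169276  0.31985009  0.72061913] [-55.11001792  70.48501936]
1.6 [0.005, -0.006, 0.028, -0.017, -0.0, -0.0]
1.5 [0.005, -0.008, 0.055, -0.033, -0.0, -0.0]
1.4 [0.004, -0.006, 0.083, -0.049, -0.0, -0.0]
1.3 [0.004, -0.002, 0.111, -0.065, -0.0, -0.0]
1.2 [0.004, 0.005, 0.137, -0.081, -0.0, -0.0]
1.1 [0.004, 0.015, 0.164, -0.097, -0.0, -0.0]
1.0 [0.004, 0.027, 0.188, -0.112, -0.0, -0.0]
0.9 [0.004, 0.042, 0.212, -0.128, -0.0, -0.0]
0.8 [0.004, 0.058, 0.234, -0.144, -0.0, -0.0]
0.7 [0.004, 0.077, 0.254, -0.16, -0.0, -0.0]
0.6 [0.004, 0.098, 0.273, -0.176, -0.0, -0.0]
0.5 [0.004, 0.121, 0.289, -0.192, -0.0, -0.0]
0.4 [0.004, 0.145, 0.302, -0.208, -0.0, -0.0]
0.3 [0.004, 0.17, 0.314, -0.224, -0.0, -0.0]
0.2 [0.004, 0.197, 0.322, -0.24, -0.0, -0.0]
0.1 [0.004, 0.224, 0.328, -0.256, -0.0, -0.0]
-0.0 [0.004, 0.251, 0.332, -0.272, -0.0, -0.0]
```

View pics/w15.png

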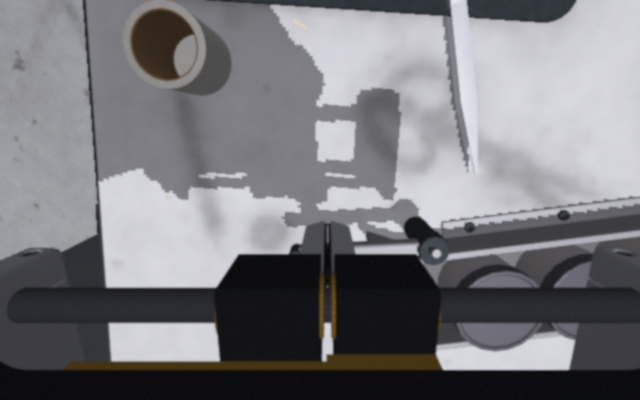

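View pics/s15c.png

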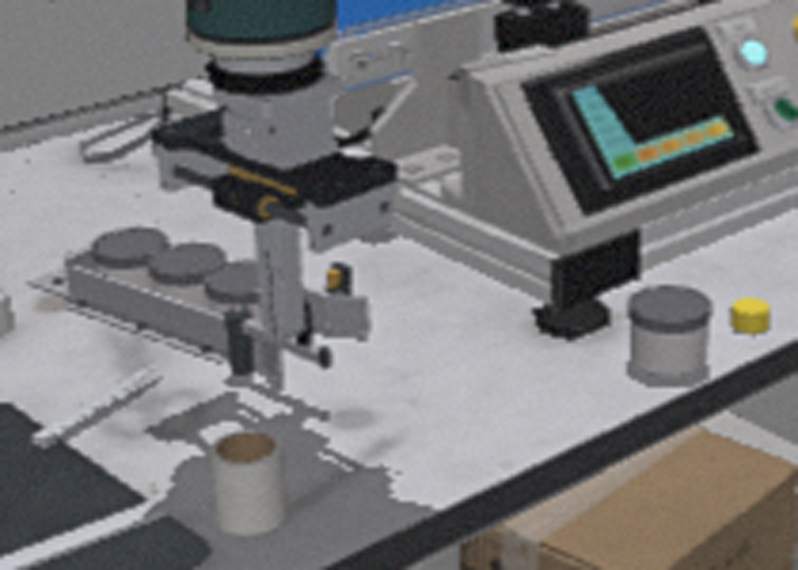

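>>> jog_arm --targets '[0.005, -0.006, 0.028, -0.017, 0, 0, 1, 0.005, -0.008, 0.055, -0.033, 0, 0, 1, 0.004, -0.006, 0.083, -0.049, 0, 0, 1, 0.004, -0.002, 0.111, -0.065, 0, 0, 1, 0.004, 0.005, 0.137, -0.081, 0, 0, 1, 0.004, 0.015, 0.164, -0.097, 0, 0, 1, 0.004, 0.027, 0.188, -0.112, 0, 0, 1, 0.004, 0.042, 0.212, -0.128, 0, 0, 1, 0.004, 0.058, 0.234, -0.144, 0, 0, 1, 0.004, 0.077, 0.254, -0.16, 0, 0, 1, 0.004, 0.098, 0.273, -0.176, 0, 0, 1, 0.004, 0.121, 0.289, -0.192, 0, 0, 1, 0.004, 0.145, 0.302, -0.208, 0, 0, 1, 0.004, 0.145, 0.302, -0.208, 0, 0, 1, 0.004, 0.145, 0.302, -0.208, 0, 0, 1]'

```text
time: 21.3
eef_pos: [559.5, 350.7, 52.1]
tcp_rot: [1.697, 1.568, 1.519]
wrist_force: [0.2, 0.1, -0.4]
finger_gap: 0.007
```

```bash
python3 - <<'E'
from h import *
s=manip.read_state();print(s["time"],s["eef_pos"],s["wrist_force"],rk(s["eef_pos"]),s["qpos"].round(2))
sc=snap("scene","s16"); crop("s16",200,150,410,300,3.8,"s16c")
for th in (.4,.3,.2,.15,.1,.05,0,-.03): 
    p,y=kp(th); print(round(th,2),rel(p,y,nd=3))
E
```

```text
21.3 [559.49793285 350.66194516  52.06712709] [ 0.19969386  0.07357875 -0.44480816] [-29.43792947  -7.91892305] [-0.44  0.66 -0.23  1.63  0.18  0.88  0.65]
0.4 [0.0, -0.001, 0.001, -0.001, -0.0, -0.0]
0.3 [0.0, -0.005, 0.029, -0.016, -0.0, -0.0]
0.2 [0.0, -0.007, 0.057, -0.032, -0.0, -0.0]
0.15 [0.0, -0.006, 0.071, -0.04, 0.0, -0.0]
0.1 [0.0, -0.005, 0.084, -0.048, 0.0, -0.0]
0.05 [0.0, -0.004, 0.098, -0.056, 0.0, -0.0]
0 [0.0, -0.001, 0.112, -0.064, 0.0, -0.0]
-0.03 [0.0, 0.0, 0.12, -0.069, 0.0, -0.0]
```

View pics/s16c.png

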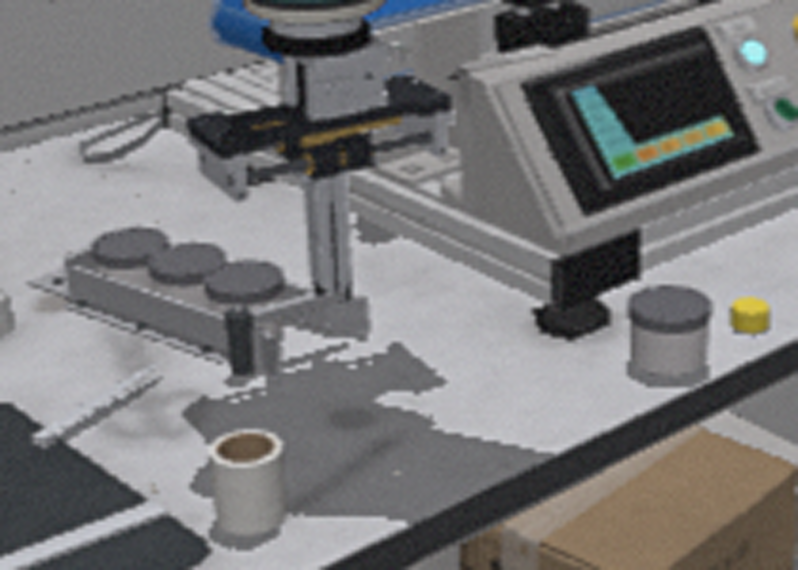

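>>> jog_arm --targets '[0, -0.003, 0.015, -0.008, 0, 0, 1, 0, -0.005, 0.029, -0.016, 0, 0, 1, 0, -0.006, 0.043, -0.024, 0, 0, 1, 0, -0.007, 0.057, -0.032, 0, 0, 1, 0, -0.006, 0.071, -0.04, 0, 0, 1, 0, -0.005, 0.084, -0.048, 0, 0, 1, 0, -0.004, 0.094, -0.054, 0, 0, 1]'

```text
time: 22.05
eef_pos: [581.0, 346.0, 52.0]
tcp_rot: [2.216, 1.569, 2.378]
wrist_force: [-4.2, -1.5, 3.0]
finger_gap: 0.002
```

>>> jog_arm --targets '[0, 0, 0.006, -0.004, 0, 0, 1, 0, 0, 0.012, -0.008, 0, 0, 1, 0, 0, 0.016, -0.01, 0, 0, 1]'

```text
time: 22.35
eef_pos: [585.0, 347.0, 52.0]
tcp_rot: [2.054, 1.569, 2.279]
wrist_force: [-4.2, -2.1, 0.5]
finger_gap: 0.004
```

```bash
python3 - <<'E'
from h import *
s=manip.read_state();print(s["time"],s["eef_pos"],s["wrist_force"],rk(s["eef_pos"]),s["qpos"].round(2))
sc=snap("scene","s17"); crop("s17",200,150,410,300,3.8,"s17c")
for th in (.1,.05,0,-.03): 
    p,y=kp(th); print(round(th,2),rel(p,y,nd=3))
E
```

```text
22.35 [584.96269406 347.01062693  52.01248075] [-4.22670552 -2.08829051  0.45339855] [ -5.44719632 -17.20498311] [-0.36  0.7  -0.32  1.56  0.25  0.92  1.03]
0.1 [-0.0, -0.0, -0.021, 0.016, -0.0, -0.0]
0.05 [-0.0, -0.004, -0.007, 0.008, -0.0, -0.0]
0 [-0.0, -0.007, 0.006, -0.0, -0.0, -0.0]
-0.03 [-0.0, -0.009, 0.014, -0.005, -0.0, -0.0]
```

View pics/s17c.png

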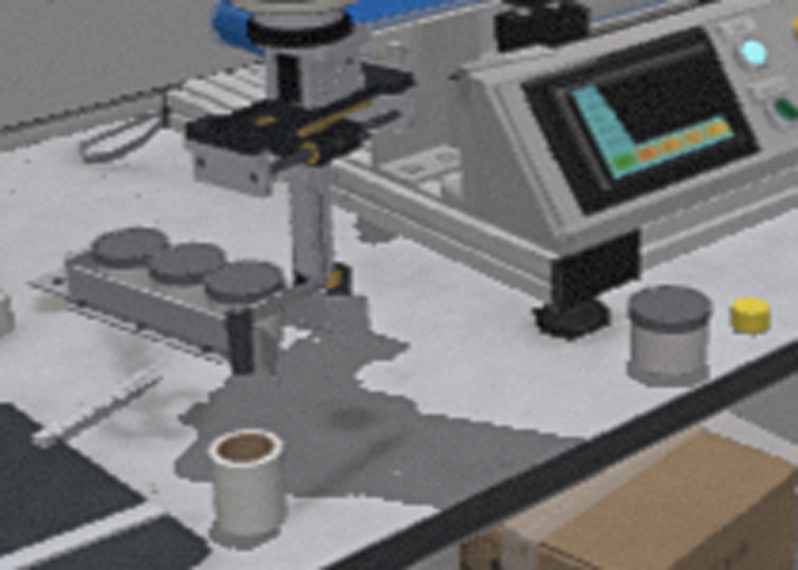

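>>> jog_arm --targets '[0, 0, 0.004, 0, 0, 0, 1, 0, 0, 0.008, 0, 0, 0, 1, 0, 0, 0.008, 0, 0, 0, 1]'

```text
time: 22.7
eef_pos: [585.4, 347.1, 51.7]
tcp_rot: [2.891, 1.566, 3.117]
wrist_force: [-10.9, -4.7, 7.3]
finger_gap: 0.006
```

>>> jog_arm --targets '[0, 0, 0.004, 0, 0, 0, 1, 0, 0, 0.006, 0, 0, 0, 1, 0, 0, 0.006, 0, 0, 0, 1]'

```text
time: 23.0
eef_pos: [585.5, 347.1, 51.7]
tcp_rot: [3.101, 1.563, -2.957]
wrist_force: [-12.1, -6.2, 9.4]
finger_gap: 0.003
```

>>> jog_arm --targets '[0, 0, -0.02, 0, 0, 0, 1, 0, 0, -0.14, 0, 0, 0, 1, -0.2, 0, -0.3, 0, 0, 0, 1, -0.4, 0, -0.4, 0, 0, 0, 1, -0.6, 0, -0.4, 0.02, 0, 0, 1, -0.6, 0, -0.4, 0.25, 0, 0, 1, -0.6, 0, -0.4, 0.25, 0, 0, 1, -0.6, 0, -0.4, 0.25, 0, 0, 1, -0.6, 0, -0.4, 0.25, 0, 0, 1, -0.6, 0, -0.4, 0.25, 0, 0, 1, -0.6, 0, -0.4, 0.25, 0, 0, 1, -0.6, 0, -0.4, 0.25, 0, 0, 1, -0.6, 0, -0.4, 0.25, 0, 0, 1, -0.6, 0, -0.4, 0.25, 0, 0, 1, -0.6, 0, -0.4, 0.25, 0, 0, 1, -0.6, 0, -0.4, 0.25, 0, 0, 1, -0.6, 0, -0.4, 0.25, 0, 0, 1]'

```text
time: 24.7
eef_pos: [489.0, 325.2, 202.5]
tcp_rot: [-1.635, 1.564, -2.977]
wrist_force: [0.3, -0.6, 0.9]
finger_gap: 0.0
```

```bash
python3 - <<'E'
from h import *
s=manip.read_state();print(s["time"],s["eef_pos"],s["wrist_force"],rk(s["eef_pos"]),s["qpos"].round(2))
sc=snap("scene","s18"); crop("s18",200,180,410,300,3.8,"s18c")
print(rel(wd(-70,0,s["eef_pos"][2]),np.radians(-77)))
E
```

```text
24.7 [488.99599271 325.19552702 202.47680171] [ 0.3287994  -0.61601905  0.86863707] [-103.86160706  -16.87315278] [-0.56  0.36 -0.1   1.71  0.04  1.08 -0.44]
[-0.001, 0.1355, -0.0677, 0.2501, 0.0008, 0.0009]
```

View pics/s18c.png

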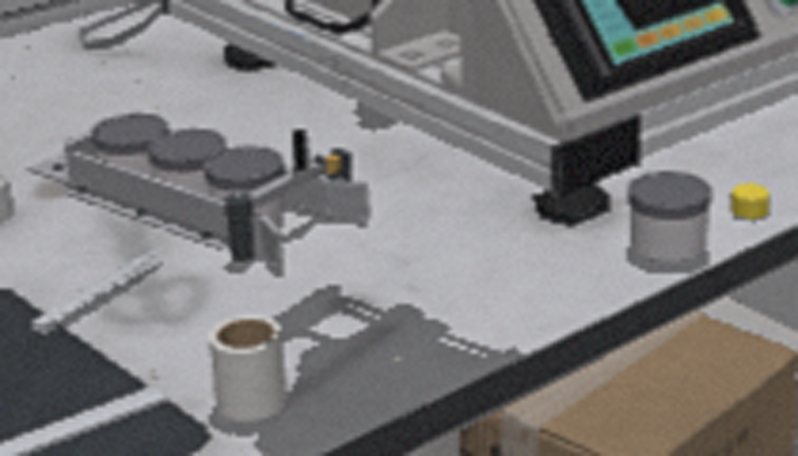

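Keeper is shut across the mouth and all else is undisturbed. One close check from above.

>>> jog_arm --targets '[0, 0.13, -0.07, 0.25, 0, 0, 1, 0, 0.13, -0.07, 0.25, 0, 0, 1, 0, 0.13, -0.07, 0.25, 0, 0, 1, 0, 0.13, -0.07, 0.25, 0, 0, 1, 0, 0.13, -0.07, 0.25, 0, 0, 1, 0, 0.13, -0.07, 0.25, 0, 0, 1, 0, 0.13, -0.07, 0.25, 0, 0, 1, 0, 0.13, -0.07, 0.25, 0, 0, 1, 0, 0.13, -0.07, 0.25, 0, 0, 1, 0, 0.13, -0.07, 0.25, 0, 0, 1, 0, 0.13, -0.07, 0.25, 0, 0, 1, 0, 0.13, -0.07, 0.25, 0, 0, 1]'

```text
time: 25.95
eef_pos: [516.7, 349.6, 202.2]
tcp_rot: [-0.069, 1.564, -2.982]
wrist_force: [0.1, 0.0, 0.2]
finger_gap: 0.005
```

```bash
python3 - <<'E'
from h import *
s=manip.read_state();print(s["time"],s["eef_pos"],s["wrist_force"],rk(s["eef_pos"]),s["qpos"].round(2))
w=snap("wrist","w19")
arm=[[wd(15,49,44),wd(15,-43,44),wd(5,-43,44),wd(5,49,44)]]
overlay("w19",[(*wd(51,0)[:2],43,30,(0,0,255)),(*wd(10,-19)[:2],74,6,(0,255,0))],220,0,440,150,3.6,"o19",arm)
crop("w19",220,0,440,150,3.6,"w19c")
E
```

```text
25.95 [516.72219968 349.59165003 202.21919813] [0.0946604  0.00323967 0.21614208] [-71.35808738   0.66065969] [-0.79  0.43  0.2   1.62 -0.1   1.11 -1.91]
```

View pics/o19.png

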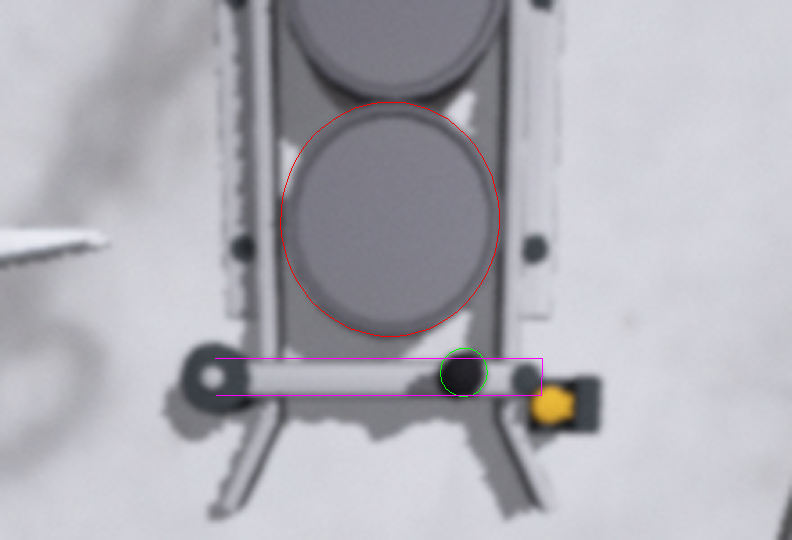

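View pics/w19c.png

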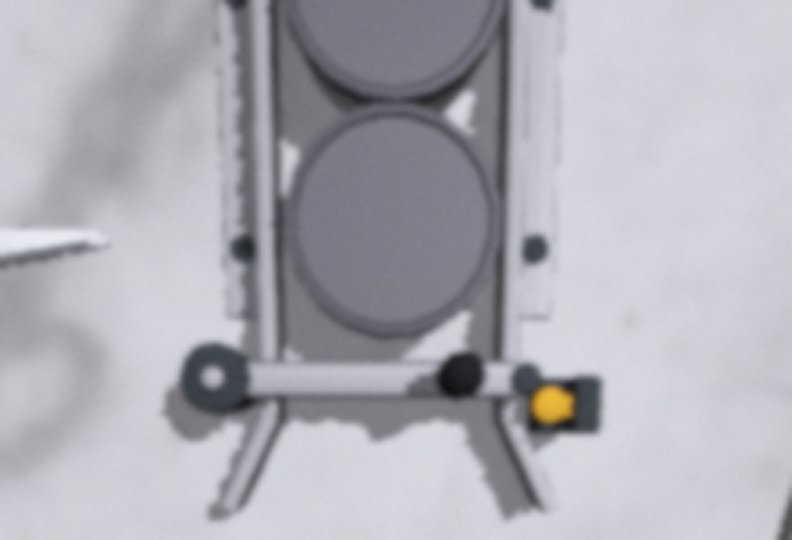

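```bash
python3 -c "
from workcell import manip
s=manip.read_state();print(s['time'],abs(s['dq']).max());print(manip.finish_job())"
```

```text
26.0 0.021868288562800094
the job is handed in; nothing more can be done
None
```

I slid two of the bench pots into the rack behind the one already there, then swung the keeper arm shut. I handed the job in at 26.0 s of the 72 s allowed; the hand-in gives no verdict.

- **Row:** I pushed the pots with part-open fingers, without lifting them, until the row stopped against the end stop at about 7 N. The last overhead image shows the third pot within about 1 mm of its 51 mm place, clear of the keeper.
- **Keeper:** I pushed it by its pin past the catch until it stopped firm at about 16 N total, less than 1 mm from the expected shut position. In the last image the arm lies square across the mouth within about 0.02 rad.
- **Left alone:** The fourth pot, cap and core look unmoved in the last scene picture. The pen was not in those cropped views, but the gripper never went near it. The arm was clear of everything at hand-in.
- **Disagreement between cameras:** Early pot positions from the scene and wrist cameras differed by 10–18 mm, because I had read the lid centres too low in the scene picture. Combining both views left errors of about 1 pixel, and the later wrist pictures agreed with those positions.

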